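# Demagnetise the V-block

### The job

Demagnetise the V-block: lay it in the machine's open drawer, let go of it and push the drawer fully shut; then take the loose black knob, turn it so that the flat in its bore (on the side of its pointed nose) matches the flat of the upright D-shaft, and push it fully home on the shaft. The machine runs only while the knob is held down, so press knob and shaft all the way down against the spring and finish while still holding it pressed, leaving the other things on the bench where they are.

Things in the scene. Friction and masses are not known exactly. Their poses are not given: they have to be found in the camera images.
- vblock_center (a point): steel V-block to be demagnetised: 50 mm long (its x), 40 mm wide (its y), 35 mm high, about 0.45 kg, standing with its 90-degree groove (24 mm wide, 12 mm deep, along x) on top. The point is at its centre, 17.5 mm above its underside; z is up. Grip it across the 40 mm width.
- demag: the demagnetiser: a fixed, low, grey-painted bench machine, 240 mm deep (x), 360 mm wide (y), 70 mm high; origin at the centre of its underside. Seen from the robot its open-fronted drawer bay is on the left (+y) and a closed control housing on the right (-y). x points from its front to its back, z up.
- drawer_floor (a point): centre of the drawer's inner floor, 13 mm above the bench; axes as the machine's, the drawer opens to -x. Inside 190 mm (x) by 170 mm (y); walls 5 mm thick, 40 mm over the floor; front panel 10 mm thick, 55 mm over it. At drawer value d the machine's roof (49 mm over the floor) covers all beyond x = d - 102 mm here, so the open part is x = -95 mm to d - 102 mm.
- drawer_lip (a point): middle of the outer edge of the drawer's front lip, a metal ledge 14 mm deep, 120 mm wide and 8 mm thick near the top of the front panel, 62 mm above the bench; same axes as the drawer. Push here towards +x of this frame to shut the drawer.
- drawer (a joint): how far the drawer is open (m): 0 is shut, up to 0.12; it slides with about 1 N of friction and stays where it is left.
- knob_center (a point): loose black plastic knob, 60 g, 50 mm high, standing on its underside: round skirt 46 mm across, 20 mm high; on it a bar grip 12 mm wide, 30 mm high, along x from -20 mm to a pointed nose at +26 mm (sides parallel up to +16 mm), a thin white line on top leading to the nose. Point: on the axis, 25 mm above the underside; x points to the nose, z up.
- knob_bore (a point): centre of the mouth of the knob's D-shaped bore, in its underside on its axis: 17 mm deep, 19.6 mm across, its flat 3.8 mm from the axis on the NOSE side, mouth bevelled by 2 mm; x points to the flat (and nose), z up.
- knob_nose (a point): tip of the pointed nose of the knob's bar, 26 mm from the axis, at half the knob's height; axes as the knob's.
- shaft_tip (a point): centre of the top end of the upright steel D-shaft on the control housing, 104 mm above the bench when not pressed: 18 mm across, top bevelled 2 mm, flat 3 mm from the axis on the side this frame's x points to; z up. It stands 30 mm above a 68 mm aluminium dial disc. With the knob fully on, the bore's roof rests on this end and the knob's centre point is 8 mm above it.
- dial (a joint): angle of the dial disc with the shaft (rad, about z up, counter-clockwise seen from above; at 0 the flat faces the machine's back). A short black line on the disc points to the flat's side. It is stiff (1 N m) and stays at the angle it stands at.
- shaft (a joint): how far the shaft is pressed down (m): 0 up, 0.010 fully down; a spring resists with 4 N at the start and 10 N at the bottom.
- gauge_block: bystander, to be left alone: plain steel bar block 75 x 25 x 25 mm lying down, no groove; origin at its underside
- bush: bystander, to be left alone: plain steel ring 44 mm across, 22 mm high, 22 mm hole; origin at the ring's underside
- wrench: bystander, to be left alone: open steel wrench lying flat; origin within it
- screwdriver: bystander, to be left alone: screwdriver with a black handle, lying; origin within it
- hexnut: bystander, to be left alone: dark steel hexagon nut about 30 mm wide, 14 mm high; origin at its underside
- oil_bottle: bystander, to be left alone: standing white bottle, 60 mm across, 150 mm high; origin at its underside
- tin: bystander, to be left alone: closed steel tin 70 mm across, 70 mm high; origin at its underside
Things that resemble listed ones, but are neither listed nor needed, are in the scene too. Leave any pink or red look-alike of the part that bears vblock_center alone.

How it is judged:
On the way, in this order (a step that is already met when the one before it is completed fails the run):
1. the V-block lies in the open drawer, let go (x of vblock_center in the frame of drawer_floor between -0.085 and 0.085 m and y of vblock_center in the frame of drawer_floor between -0.075 and 0.075 m and z of vblock_center in the frame of drawer_floor between 0.01 and 0.03 m and contact force between the fingers and vblock below 0.1 N and value of joint drawer above 0.03 m), for 0.2 s.
2. the drawer is shut with the V-block in it (x of vblock_center in the frame of drawer_floor between -0.085 and 0.085 m and y of vblock_center in the frame of drawer_floor between -0.075 and 0.075 m and z of vblock_center in the frame of drawer_floor between 0.01 and 0.03 m and contact force between the fingers and vblock below 0.1 N and value of joint drawer below 0.006 m), for 0.2 s.
3. the knob is fully home on the D-shaft (z of knob_center in the frame of shaft_tip between 0.005 and 0.0105 m and horizontal distance between knob_center and shaft_tip below 0.0025 m and angle between knob_center's own z axis and vertical below 0.12 rad and angle between the x axis of knob_center and the x axis of shaft_tip, either way round below 0.2 rad and x of knob_nose in the frame of shaft_tip above 0.02 m), for 0.2 s.
At the end, for the whole second after the job is handed in: V-block on the drawer floor, not touched; drawer within 6 mm of shut; knob within 2.5 mm of fully home, 2.5 mm of the shaft axis, 7 degrees of upright and 11 of flats matching (nose to the flat); shaft pressed over 7 of its 10 mm, fingers still bearing on the knob with over 1 N (all of step 2 and all of step 3 and value of joint shaft above 0.007 m and contact force between the fingers and knob above 1 N); the arm keeps its last pose, push and grip.
It fails at once if a bystander is moved more than 3 cm (distance of any of gauge_block, bush, wrench, screwdriver, hexnut, oil_bottle, tin from where it was at the start of the episode above 0.03 m).
It also fails if it takes over 70 s, if anything falls off the work surface, if the arm or the gripper's body presses on something with over 40 N, if the wrist force passes 120 N, or if a joint passes its speed limit or range.

### The arm

A 7-joint arm with a two-finger parallel gripper is mounted at the origin on the work surface. World frame = base frame: x ahead of the robot, y to its left, z up, the work surface at z = 0. Lengths are in m, angles in rad, forces in N, time in s.
With the tool pointing down it reaches from about 0.4 to 0.85 m from the base axis. Payload 10.4 kg.
Tool frame: the origin (TCP) lies at the very end of the fingers, on their centre line; the grasp point (between the pads) lies 19 mm behind it; z points along the fingers, x is the direction in which the jaws open and shut, and the axes are right-handed (so a half turn about z gives the same grasp; the last joint's range is limited). The gripper opens to 87 mm and grips with 3 to 60 N. Pads are 19 mm wide; open, the fingers measure 117 mm over their backs; the gripper's body (75 mm by 190 mm) begins 51 mm behind the grasp point.
Start: joints at [1.304, 0.332, -0.065, 1.46, 0.022, 1.35, -0.088], TCP at [0.151, -0.607, 0.223] pointing down, gripper open.
Joint ranges: [-2.6, 2.6], [-0.5, 2.12], [-1.47, 1.34], [0.16, 2.42], [-1.27, 4.41], [0.06, 2.06], [-2.6, 2.6]. Speed limits (rad/s): [2.22, 2.22, 2.79, 2.79, 3.14, 3.14, 3.14].

### API

Orientations are given as [roll, pitch, yaw] about the fixed x, y, z axes, in that order (R = Rz(yaw) Ry(pitch) Rx(roll)).
In Python, from plant import ctrl gives the robot as it stands. The module is installed in compiled form; this text tells all that it offers.
- The arm moves only by the tool servo_tool, never from a script. Its argument "deltas" is a list of rows, each an object of numbers: "fingers": the closure in counts, from 0 (fully open) to 255 (shut); "x", "y", "z": the shift along the tool's x, y, z in m; "rx", "ry", "rz": the turn, a rotation vector about the tool's x, y, z in rad. In form: [{"fingers": .., "x": .., "y": .., "z": .., "rx": .., "ry": .., "rz": ..}, ...]. A call has 1 to 20 rows; each row shifts and turns the commanded pose from where the row before left it, along the tool's axes as they then stand; what a row does not reach is not made up. A row lasts 1/12 s, in which the tool goes at most 41.7 mm and 7.16 degrees, less where a joint would pass 70% of its speed; a pose out of reach is approached as far as the arm can. A call with a gripper value outside its range is refused whole. The fingers move at their own pace and stop on an object; "newtons" is the grip in N (left out, the last holds). Time passes only in rows, so rows that do not move let the fingers close. It gives the time, the measured TCP pose, the force and the opening at its end, in the units of the state.
- ctrl.get_obs(): the state, without advancing time (a new reading comes with each control period).
- ctrl.read_camera(name): name is "scene" or "top" or "wrist"; returns a dict with "pixels" (400x640x3 uint8, red, green, blue), "fx", "fy", "cx", "cy" (pixels), "k1" (the pictures are not rectified: a ray, as slopes to the right and down, at radius r is drawn at 1 + k1 r^2 times it, then the intrinsics apply), "T" (4x4, takes a point from camera to world coordinates); the wrist camera has in their place "T_tool_cam" (4x4, takes a point from camera to tool coordinates, whose origin is the TCP and whose axes are the tool frame's). Camera axes: x right, y down, z forward; pixel columns grow to the right and rows downward; lengths in m; the calibration is good to about 2 mm. A picture is of the moment at which its call begins: read the wrist's pose just before it. There is no depth.
- ctrl.finish_job(): hands the job in, once; it reports no verdict.
The state is a dict: "t": time; "joint_positions": joint angles; "dq": joint speeds; "effort": joint torques, N m; "tool_pos": TCP position; "orientation": TCP orientation; "ft_force": force on the tool from outside, world axes, zero at the start; "torque": the same for the moment, N m; "opening": finger opening in m.
Only numpy, scipy, OpenCV 4.12 (cv2) and the standard library are available. Lean on these libraries where they do the work, as an engineer would, in place of code of your own. Each camera call takes 0.05 s, during which the arm holds its last target.

## Working session

There is one attempt and no reset: what is moved stays moved. The work goes in short steps, Python scripts to look and compute and a tool call to move; the robot and the scene stay as the last step left them, time stands still between calls to the robot, and variables do not carry over. Pictures are saved under pics/ and viewed, and the job is handed in when it is done.

Besides the shell and the picture viewer there is one more tool, called after "Request:" by a JSON object that holds its "method" and its "body", one argument or row to a line. servo_tool: Moves the arm, as the interface text tells. Its arguments: {"type":"object","properties":{"deltas":{"type":"array"},"newtons":{"type":"number"}},"required":["deltas"]}

```bash
mkdir -p pics; cat > h.py <<'E'
import numpy as np, cv2
from plant import ctrl
from scipy.spatial.transform import Rotation as R
def snap(n,f):
    o=ctrl.get_obs(); c=ctrl.read_camera(n); c['obs']=o
    cv2.imwrite('pics/'+f+'.png',c['pixels'][...,::-1]); np.save('pics/'+f+'.npy',c,allow_pickle=True)
    return c
def load(f): return np.load('pics/'+f+'.npy',allow_pickle=True).item()
def pose(o):
    T=np.eye(4);T[:3,:3]=R.from_euler('xyz',o['orientation']).as_matrix();T[:3,3]=o['tool_pos'];return T
def camT(c): return c['T'] if 'T' in c else pose(c['obs'])@c['T_tool_cam']
def ray(c,u,v):
    K=np.array([[c['fx'],0,c['cx']],[0,c['fy'],c['cy']],[0,0,1]])
    p=np.array([(u-c['cx'])/c['fx'],(v-c['cy'])/c['fy']]); q=p.copy()
    for _ in range(30): q=p/(1+c['k1']*(q@q))
    T=camT(c); return T[:3,3],T[:3,:3]@np.array([q[0],q[1],1])
def onz(c,u,v,z):
    o,d=ray(c,u,v); return o+d*(z-o[2])/d[2]
def proj(c,P):
    T=np.linalg.inv(camT(c));p=T[:3,:3]@np.array(P,float)+T[:3,3];q=p[:2]/p[2];q=q*(1+c['k1']*(q@q))
    return np.array([c['fx']*q[0]+c['cx'],c['fy']*q[1]+c['cy']])
E
python3 - <<'E'
from h import *
for n in ('scene','top','wrist'):
    c=snap(n,n+'0'); print(n,c['fx'],c['k1'],camT(c)[:3,3].round(3)); 
print(ctrl.get_obs())
print(c['T_tool_cam'])
E
```

```text
scene 466.75709288643066 0.03222371387659498 [1.321 0.679 0.989]
top 366.7010215769434 -0.05758754207211456 [0.324 0.015 1.237]
wrist 313.6255997156823 0.013294171919620425 [ 0.224 -0.588  0.384]
{'t': 0.15, 'joint_positions': array([ 1.30441879,  0.33268475, -0.06468924,  1.46071027,  0.02158637,
        1.3499217 , -0.0884873 ]), 'dq': array([-0.0006349 , -0.00080008,  0.00166174, -0.00241375, -0.00089128,
       -0.00057689,  0.00146809]), 'effort': array([ 6.85164323e-04, -6.23632765e+01,  2.45755794e-02, -3.90140140e+01,
       -6.12891885e-02,  3.74224107e-02,  8.86783459e-05]), 'tool_pos': array([ 0.15078617, -0.60624611,  0.22198109]), 'orientation': array([ 3.14155775e+00,  1.02893297e-03, -1.32700316e+00]), 'ft_force': array([-0.31559595, -0.26371132, -0.4903828 ]), 'torque': array([ 0.02162237, -0.01849855,  0.02274639]), 'opening': 0.08694355301161925}
[[ 9.99999937e-01  3.05742474e-04  1.81199719e-04 -3.27798970e-04]
 [-3.43829487e-04  9.61305932e-01  2.75482826e-01 -7.52027250e-02]
 [-8.99615643e-05 -2.75482871e-01  9.61305976e-01 -1.62122259e-01]
 [ 0.00000000e+00  0.00000000e+00  0.00000000e+00  1.00000000e+00]]
```

View pics/scene0.png

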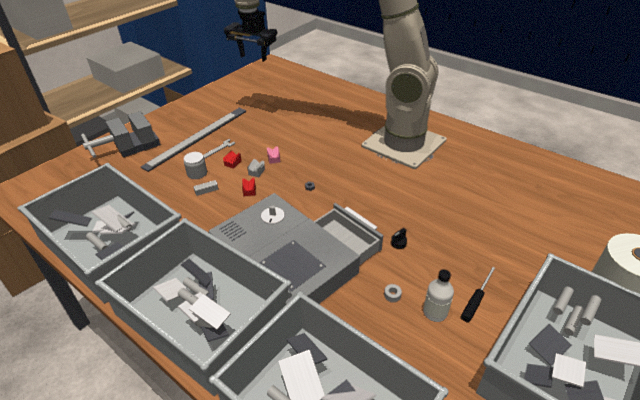

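View pics/top0.png

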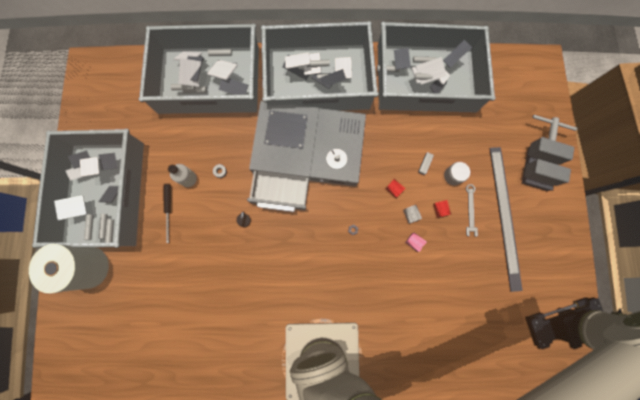

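View pics/wrist0.png

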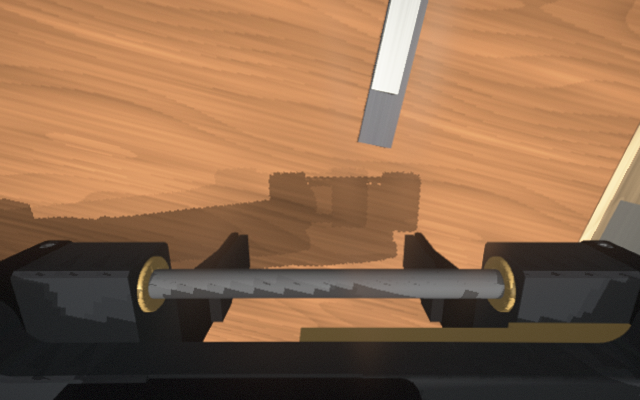

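The top view (up = +x, left = +y) shows the grey V-block near (413,214), the drawer opening at (280,190) with its lip at (277,207), the dial at (337,159) and the knob at (243,219). Next I'll zoom in.

```bash
python3 - <<'E'
from h import *
c=load('top0');im=c['pixels'][...,::-1]
def z(im,u,v,w,h,s,f): cv2.imwrite(f,cv2.resize(np.ascontiguousarray(im[v:v+h,u:u+w]),None,fx=s,fy=s,interpolation=cv2.INTER_CUBIC))
z(im,225,95,160,140,5,'pics/t_a.png')
z(im,380,145,100,110,5,'pics/t_b.png')
s=load('scene0')['pixels'][...,::-1]
z(s,200,130,220,180,3.6,'pics/s_a.png')
for n,u,v,zz in [('vb',413,214,.03),('knob',243,219,.02),('dial',337,159,.074),('lip',277,207,.062),('nut',352,230,.01),('m1',262,104,.07),('m2',366,112,.07),('m3',358,184,.07)]: print(n,onz(c,u,v,zz).round(3))
E
```

```text
vb [ 0.462 -0.309  0.03 ]
knob [0.454 0.257 0.02 ]
dial [ 0.642 -0.057  0.074]
lip [0.487 0.14  0.062]
nut [ 0.414 -0.106  0.01 ]
m1 [0.839 0.193 0.07 ]
m2 [ 0.807 -0.16   0.07 ]
m3 [ 0.558 -0.124  0.07 ]
```

View pics/t_a.png

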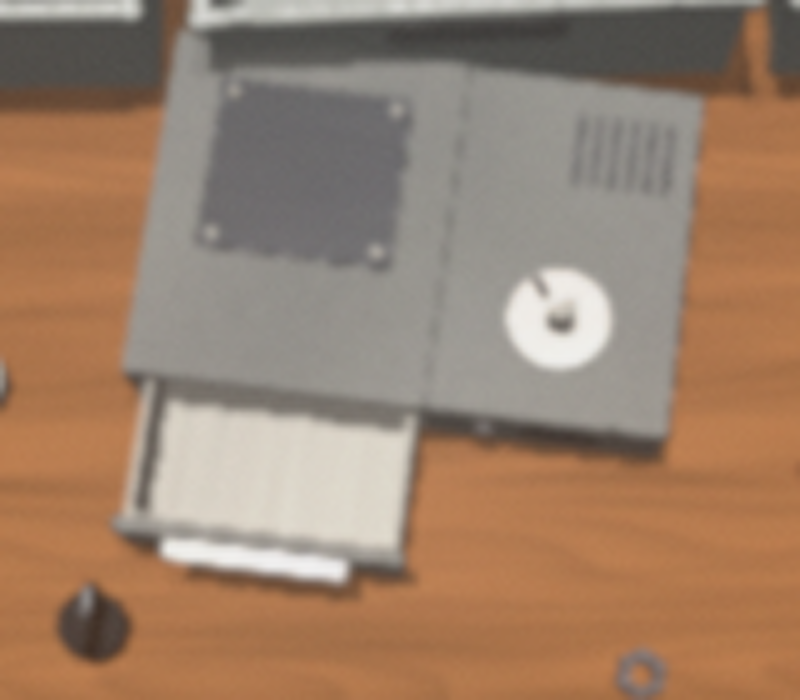

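View pics/t_b.png

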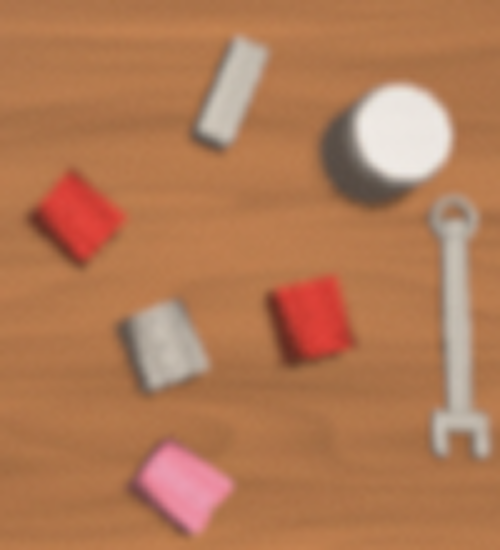

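View pics/s_a.png

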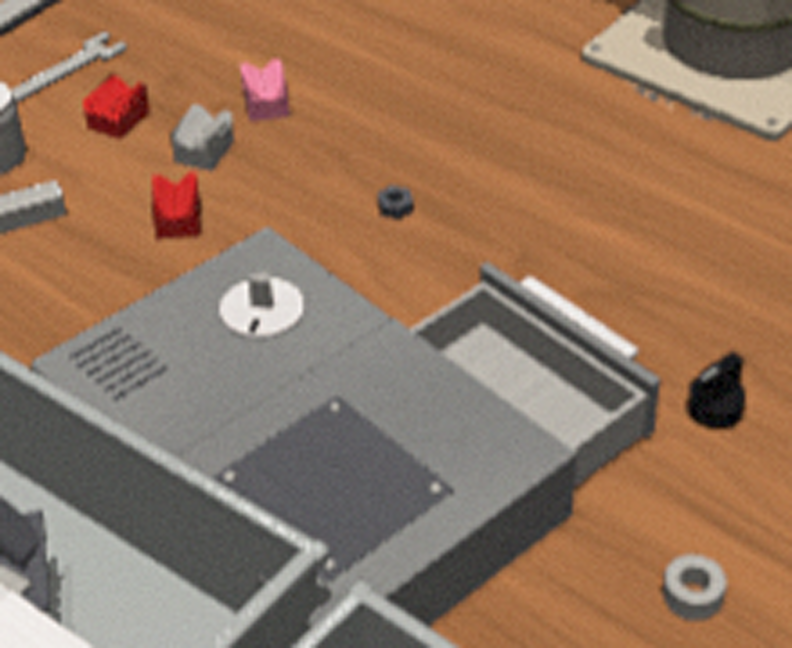

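```bash
cat >> h.py <<'E'
def plan(xyz,yaw):
    """rotation first (rz), then shift in the turned tool frame"""
    o=ctrl.get_obs();T=pose(o);y0=o['orientation'][2]
    dy=(yaw-y0+np.pi)%(2*np.pi)-np.pi
    Rt=R.from_euler('xyz',[np.pi,0,yaw]).as_matrix()
    rv=R.from_matrix(T[:3,:3].T@Rt).as_rotvec()
    d=Rt.T@(np.array(xyz)-T[:3,3]); print('rv',rv.round(4),'shift',d.round(4),'t',round(o['t'],2),'rows>=',round(np.linalg.norm(d)/.0417,1),round(np.linalg.norm(rv)/.125,1))
E
python3 -c "
from h import *
plan([.462,-.309,.18],-1.14)"
```

```text
rv [-1.00e-04  1.00e-03 -1.87e-01] shift [-0.1401 -0.4069  0.042 ] t 0.15 rows>= 10.4 1.5
```

Request:
{"method": "servo_tool", "body": {
  "deltas": [
    {"rz": -0.0935},
    {"rz": -0.0935},
    {"x": -0.01, "y": -0.029, "z": 0.003},
    {"x": -0.01, "y": -0.029, "z": 0.003},
    {"x": -0.01, "y": -0.029, "z": 0.003},
    {"x": -0.01, "y": -0.029, "z": 0.003},
    {"x": -0.01, "y": -0.029, "z": 0.003},
    {"x": -0.01, "y": -0.029, "z": 0.003},
    {"x": -0.01, "y": -0.029, "z": 0.003},
    {"x": -0.01, "y": -0.029, "z": 0.003},
    {"x": -0.01, "y": -0.029, "z": 0.003},
    {"x": -0.01, "y": -0.029, "z": 0.003},
    {"x": -0.01, "y": -0.029, "z": 0.003},
    {"x": -0.01, "y": -0.029, "z": 0.003},
    {"x": -0.01, "y": -0.029, "z": 0.003},
    {"x": -0.01, "y": -0.029, "z": 0.003},
    {},
    {}
  ],
  "newtons": 40
}}

```text
schema error: expected keys fingers, x, y, z, rx, ry, rz
```

```bash
python3 - <<'E'
from h import *
c=snap('wrist','w1');print(c['obs']['tool_pos'],c['obs']['orientation'],c['obs']['t'])
E
```

```text
[ 0.15078617 -0.60624611  0.22198109] [ 3.14155775e+00  1.02893297e-03 -1.32700316e+00] 0.15
```

View pics/w1.png

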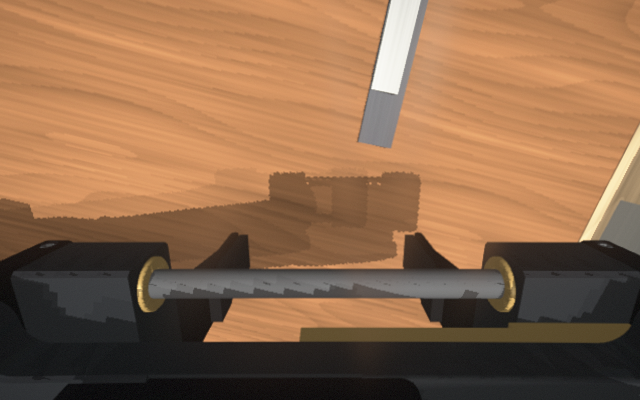

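The move was refused because every row needs all seven keys, so nothing has moved yet. I'll resend it in full.

Request:
{"method": "servo_tool", "body": {
  "deltas": [
    {"fingers": 0, "x": 0, "y": 0, "z": 0, "rx": 0, "ry": 0, "rz": -0.0935},
    {"fingers": 0, "x": 0, "y": 0, "z": 0, "rx": 0, "ry": 0, "rz": -0.0935},
    {"fingers": 0, "x": -0.01, "y": -0.029, "z": 0.003, "rx": 0, "ry": 0, "rz": 0},
    {"fingers": 0, "x": -0.01, "y": -0.029, "z": 0.003, "rx": 0, "ry": 0, "rz": 0},
    {"fingers": 0, "x": -0.01, "y": -0.029, "z": 0.003, "rx": 0, "ry": 0, "rz": 0},
    {"fingers": 0, "x": -0.01, "y": -0.029, "z": 0.003, "rx": 0, "ry": 0, "rz": 0},
    {"fingers": 0, "x": -0.01, "y": -0.029, "z": 0.003, "rx": 0, "ry": 0, "rz": 0},
    {"fingers": 0, "x": -0.01, "y": -0.029, "z": 0.003, "rx": 0, "ry": 0, "rz": 0},
    {"fingers": 0, "x": -0.01, "y": -0.029, "z": 0.003, "rx": 0, "ry": 0, "rz": 0},
    {"fingers": 0, "x": -0.01, "y": -0.029, "z": 0.003, "rx": 0, "ry": 0, "rz": 0},
    {"fingers": 0, "x": -0.01, "y": -0.029, "z": 0.003, "rx": 0, "ry": 0, "rz": 0},
    {"fingers": 0, "x": -0.01, "y": -0.029, "z": 0.003, "rx": 0, "ry": 0, "rz": 0},
    {"fingers": 0, "x": -0.01, "y": -0.029, "z": 0.003, "rx": 0, "ry": 0, "rz": 0},
    {"fingers": 0, "x": -0.01, "y": -0.029, "z": 0.003, "rx": 0, "ry": 0, "rz": 0},
    {"fingers": 0, "x": -0.01, "y": -0.029, "z": 0.003, "rx": 0, "ry": 0, "rz": 0},
    {"fingers": 0, "x": -0.01, "y": -0.029, "z": 0.003, "rx": 0, "ry": 0, "rz": 0},
    {"fingers": 0, "x": 0, "y": 0, "z": 0, "rx": 0, "ry": 0, "rz": 0},
    {"fingers": 0, "x": 0, "y": 0, "z": 0, "rx": 0, "ry": 0, "rz": 0}
  ],
  "newtons": 40
}}

```text
t: 1.7
tool_pos: [0.4624, -0.308, 0.1802]
orientation: [-3.141, 0.001, -1.136]
ft_force: [-0.9, -0.5, 0.1]
opening: 0.0871
```

```bash
python3 - <<'E'
from h import *
c=snap('wrist','w2');print(c['obs']['tool_pos'],c['obs']['orientation'],c['obs']['t'])
E
```

```text
[ 0.4623745  -0.30800591  0.18022083] [-3.14145567e+00  7.77325339e-04 -1.13623078e+00] 1.7
```

View pics/w2.png

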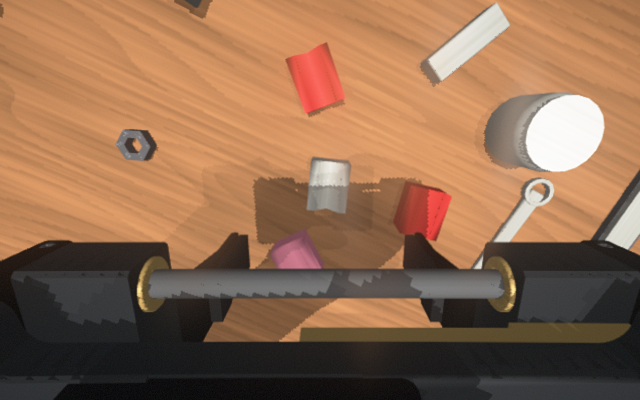

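The wrist view shows the grey V-block at about (328,185), with its groove nearly vertical in the image. A red copy is at right (424,210) and the pink one is below (297,250).

```bash
python3 - <<'E'
from h import *
c=load('w2');im=c['pixels'][...,::-1]
cv2.imwrite('pics/w2z.png',cv2.resize(np.ascontiguousarray(im[140:230,280:380]),None,fx=7,fy=6.5,interpolation=cv2.INTER_CUBIC))
E
```

```text
(no output)
```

View pics/w2z.png

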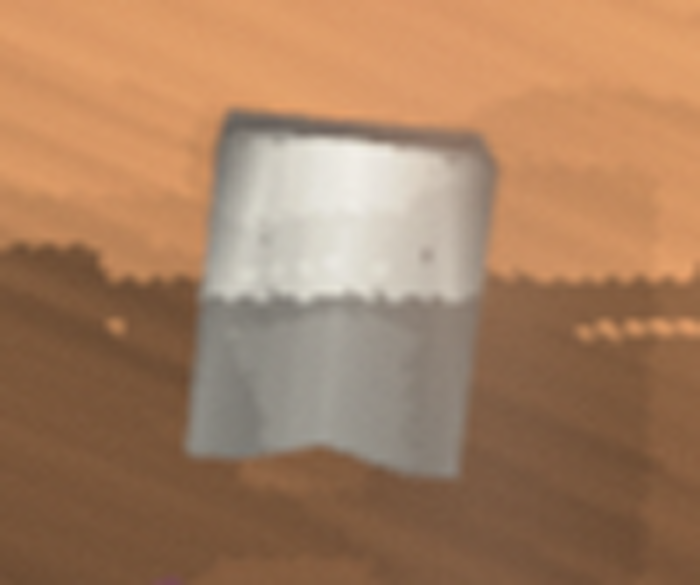

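```bash
python3 - <<'E'
from h import *
c=load('w2')
P=[onz(c,280+u/7,140+v/6.5,.035) for u,v in [(230,132),(487,153),(459,475),(187,455)]]
P=np.array(P);print(P.round(4));print([np.linalg.norm(P[i]-P[(i+1)%4]).round(4) for i in range(4)])
d1=P[2]-P[1];d2=P[3]-P[0];d3=P[1]-P[0];d4=P[2]-P[3]
print([np.degrees(np.arctan2(d[1],d[0])).round(1) for d in (d1,d2,d3,d4)], P.mean(0))
E
```

```text
[[ 0.4828 -0.2838  0.035 ]
 [ 0.4951 -0.318   0.035 ]
 [ 0.4473 -0.3368  0.035 ]
 [ 0.4334 -0.2992  0.035 ]]
[np.float64(0.0363), np.float64(0.0514), np.float64(0.0401), np.float64(0.0517)]
[np.float64(-158.5), np.float64(-162.8), np.float64(-70.1), np.float64(-69.8)] [ 0.46466166 -0.30944597  0.035     ]
```

```bash
python3 -c "
from h import *
plan([.4645,-.3095,.006],-1.225)"
```

```text
rv [0.0006 0.0002 0.086 ] shift [ 0.001  -0.0031  0.1743] t 1.75 rows>= 4.2 0.7
```

Request:
{"method": "servo_tool", "body": {
  "deltas": [
    {"fingers": 0, "x": 0, "y": 0, "z": 0, "rx": 0, "ry": 0, "rz": 0.086},
    {"fingers": 0, "x": 0.001, "y": -0.003, "z": 0.03, "rx": 0, "ry": 0, "rz": 0},
    {"fingers": 0, "x": 0, "y": 0, "z": 0.03, "rx": 0, "ry": 0, "rz": 0},
    {"fingers": 0, "x": 0, "y": 0, "z": 0.03, "rx": 0, "ry": 0, "rz": 0},
    {"fingers": 0, "x": 0, "y": 0, "z": 0.03, "rx": 0, "ry": 0, "rz": 0},
    {"fingers": 0, "x": 0, "y": 0, "z": 0.025, "rx": 0, "ry": 0, "rz": 0},
    {"fingers": 0, "x": 0, "y": 0, "z": 0.02, "rx": 0, "ry": 0, "rz": 0},
    {"fingers": 0, "x": 0, "y": 0, "z": 0.009, "rx": 0, "ry": 0, "rz": 0},
    {"fingers": 0, "x": 0, "y": 0, "z": 0, "rx": 0, "ry": 0, "rz": 0},
    {"fingers": 255, "x": 0, "y": 0, "z": 0, "rx": 0, "ry": 0, "rz": 0},
    {"fingers": 255, "x": 0, "y": 0, "z": 0, "rx": 0, "ry": 0, "rz": 0},
    {"fingers": 255, "x": 0, "y": 0, "z": 0, "rx": 0, "ry": 0, "rz": 0},
    {"fingers": 255, "x": 0, "y": 0, "z": 0, "rx": 0, "ry": 0, "rz": 0},
    {"fingers": 255, "x": 0, "y": 0, "z": 0, "rx": 0, "ry": 0, "rz": 0},
    {"fingers": 255, "x": 0, "y": 0, "z": 0, "rx": 0, "ry": 0, "rz": 0},
    {"fingers": 255, "x": 0, "y": 0, "z": 0, "rx": 0, "ry": 0, "rz": 0},
    {"fingers": 255, "x": 0, "y": 0, "z": 0, "rx": 0, "ry": 0, "rz": 0}
  ],
  "newtons": 40
}}

```text
t: 3.17
tool_pos: [0.4645, -0.3097, 0.0067]
orientation: [-3.142, -0.0, -1.226]
ft_force: [0.1, -0.6, 0.3]
opening: 0.0417
```

```bash
python3 - <<'E'
from h import *
c=load('top0')
f=lambda u,v,z: onz(c,225+u/5,95+v/5,z)
for n,u,v,z in [('lipL',160,560,.062),('lipR',347,583,.062),('fpL',118,522,.068),('fpR',405,560,.068),('roofFL',125,375,.07),('roofFR',665,440,.07),('roofBR',703,97,.07),('dial',559,318,.074),('line',534,277,.074),('line2',547,296,.074),('floorR',388,550,.013)]: print(n,f(u,v,z).round(4))
plan([.462,-.31,.2],-1.69)
E
```

```text
lipL [0.4879 0.2043 0.062 ]
lipR [0.4715 0.0835 0.062 ]
fpL [0.5121 0.2308 0.068 ]
fpR [0.4851 0.0459 0.068 ]
roofFL [0.609 0.228 0.07 ]
roofFR [ 0.5614 -0.1239  0.07  ]
roofBR [ 0.798  -0.1578  0.07  ]
dial [ 0.6431 -0.0564  0.074 ]
line [ 0.6712 -0.0406  0.074 ]
line2 [ 0.6581 -0.0489  0.074 ]
floorR [0.4996 0.0588 0.013 ]
rv [-1.000e-04 -2.000e-04  4.641e-01] shift [ 0.0006  0.0025 -0.1933] t 3.17 rows>= 4.6 3.7
```

Request:
{"method": "servo_tool", "body": {
  "deltas": [
    {"fingers": 255, "x": 0, "y": 0, "z": -0.02, "rx": 0, "ry": 0, "rz": 0},
    {"fingers": 255, "x": 0, "y": 0, "z": -0.03, "rx": 0, "ry": 0, "rz": 0},
    {"fingers": 255, "x": 0, "y": 0, "z": -0.035, "rx": 0, "ry": 0, "rz": 0},
    {"fingers": 255, "x": 0, "y": 0, "z": -0.035, "rx": 0, "ry": 0, "rz": 0},
    {"fingers": 255, "x": 0, "y": 0, "z": -0.035, "rx": 0, "ry": 0, "rz": 0.06},
    {"fingers": 255, "x": 0, "y": 0, "z": -0.025, "rx": 0, "ry": 0, "rz": 0.1},
    {"fingers": 255, "x": 0, "y": 0, "z": -0.015, "rx": 0, "ry": 0, "rz": 0.1},
    {"fingers": 255, "x": 0, "y": 0, "z": 0, "rx": 0, "ry": 0, "rz": 0.1},
    {"fingers": 255, "x": 0, "y": 0, "z": 0, "rx": 0, "ry": 0, "rz": 0.08},
    {"fingers": 255, "x": 0, "y": 0, "z": 0, "rx": 0, "ry": 0, "rz": 0.042},
    {"fingers": 255, "x": 0, "y": 0, "z": 0, "rx": 0, "ry": 0, "rz": 0}
  ]
}}

```text
t: 4.08
tool_pos: [0.4641, -0.3094, 0.2009]
orientation: [3.14, 0.0, -1.71]
ft_force: [0.8, 0.3, -4.3]
opening: 0.04
```

```bash
python3 -c "
from h import *
plan([.548,.1345,.2],-1.708);print(ctrl.get_obs()['opening'],ctrl.get_obs()['ft_force'])"
```

```text
rv [ 0.0012  0.0004 -0.0019] shift [-0.4512 -0.0224  0.0009] t 4.08 rows>= 10.8 0.0
0.03998514107238267 [ 0.79661644  0.31479926 -4.26379481]
```

The block is held: the opening is 40.0 mm and the weight reads 4.3 N. Next I'll carry it over the drawer.

Request:
{"method": "servo_tool", "body": {
  "deltas": [
    {"fingers": 255, "x": -0.02, "y": -0.001, "z": 0, "rx": 0, "ry": 0, "rz": 0},
    {"fingers": 255, "x": -0.03, "y": -0.0015, "z": 0, "rx": 0, "ry": 0, "rz": 0},
    {"fingers": 255, "x": -0.03, "y": -0.0015, "z": 0, "rx": 0, "ry": 0, "rz": 0},
    {"fingers": 255, "x": -0.03, "y": -0.0015, "z": 0, "rx": 0, "ry": 0, "rz": 0},
    {"fingers": 255, "x": -0.03, "y": -0.0015, "z": 0, "rx": 0, "ry": 0, "rz": 0},
    {"fingers": 255, "x": -0.03, "y": -0.0015, "z": 0, "rx": 0, "ry": 0, "rz": 0},
    {"fingers": 255, "x": -0.03, "y": -0.0015, "z": 0, "rx": 0, "ry": 0, "rz": 0},
    {"fingers": 255, "x": -0.03, "y": -0.0015, "z": 0, "rx": 0, "ry": 0, "rz": 0},
    {"fingers": 255, "x": -0.03, "y": -0.0015, "z": 0, "rx": 0, "ry": 0, "rz": 0},
    {"fingers": 255, "x": -0.03, "y": -0.0015, "z": 0, "rx": 0, "ry": 0, "rz": 0},
    {"fingers": 255, "x": -0.03, "y": -0.0015, "z": 0, "rx": 0, "ry": 0, "rz": 0},
    {"fingers": 255, "x": -0.03, "y": -0.0015, "z": 0, "rx": 0, "ry": 0, "rz": 0},
    {"fingers": 255, "x": -0.03, "y": -0.0015, "z": 0, "rx": 0, "ry": 0, "rz": 0},
    {"fingers": 255, "x": -0.03, "y": -0.0015, "z": 0, "rx": 0, "ry": 0, "rz": 0},
    {"fingers": 255, "x": -0.03, "y": -0.0015, "z": 0, "rx": 0, "ry": 0, "rz": 0},
    {"fingers": 255, "x": -0.011, "y": -0.0005, "z": 0, "rx": 0, "ry": 0, "rz": 0},
    {"fingers": 255, "x": 0, "y": 0, "z": 0, "rx": 0, "ry": 0, "rz": 0},
    {"fingers": 255, "x": 0, "y": 0, "z": 0, "rx": 0, "ry": 0, "rz": 0}
  ]
}}

```text
t: 5.58
tool_pos: [0.5481, 0.1342, 0.2009]
orientation: [3.14, -0.0, -1.705]
ft_force: [0.7, -1.1, -5.3]
opening: 0.0394
```

```bash
python3 - <<'E'
from h import *
c=snap('wrist','w3');print(c['obs']['tool_pos'],c['obs']['orientation'],c['obs']['t'])
snap('scene','s3')
E
```

```text
[0.54807854 0.1342087  0.20092617] [ 3.14042099e+00 -4.30283757e-04 -1.70536754e+00] 5.5833
```

View pics/w3.png

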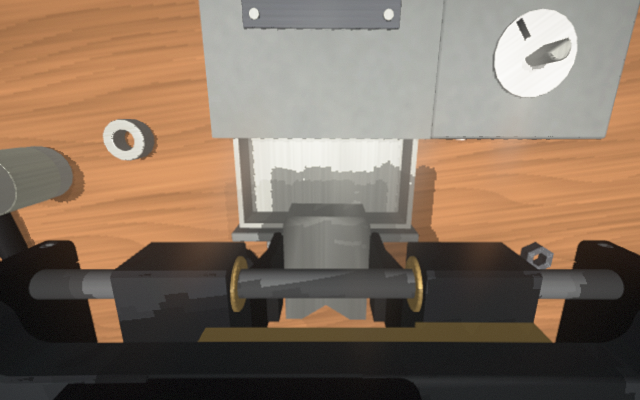

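The wrist view from above shows the roof's front edge at row 137, the drawer walls at columns 235–417, the front panel at rows 228–240, and the held block in front. I'll compute positions from these.

```bash
python3 - <<'E'
from h import *
c=load('w3')
for n,u,v,z in [('roofL',213,137,.07),('roofR',608,137,.07),('panelTL',234,230,.068),('panelTR',417,230,.068),('wallL',237,160,.053),('wallR',416,160,.053),('dial',536,54,.074),('floorL',250,213,.013),('line0',518,22,.074),('line1',527,38,.074)]: print(n,onz(c,u,v,z).round(4))
im=c['pixels'][...,::-1]
cv2.imwrite('pics/w3d.png',cv2.resize(np.ascontiguousarray(im[0:110,480:600]),None,fx=5,fy=5,interpolation=cv2.INTER_CUBIC))
cv2.imwrite('pics/w3e.png',cv2.resize(np.ascontiguousarray(im[120:250,220:430]),None,fx=3.5,fy=3.5,interpolation=cv2.INTER_CUBIC))
E
```

```text
roofL [0.6134 0.2299 0.07  ]
roofR [ 0.5647 -0.1267  0.07  ]
panelTL [0.5208 0.2311 0.068 ]
panelTR [0.4962 0.049  0.068 ]
wallL [0.5879 0.2178 0.053 ]
wallR [0.5641 0.0422 0.053 ]
dial [ 0.6437 -0.0564  0.074 ]
floorL [0.5202 0.2279 0.013 ]
line0 [ 0.6701 -0.0406  0.074 ]
line1 [ 0.6571 -0.0484  0.074 ]
```

View pics/w3d.png

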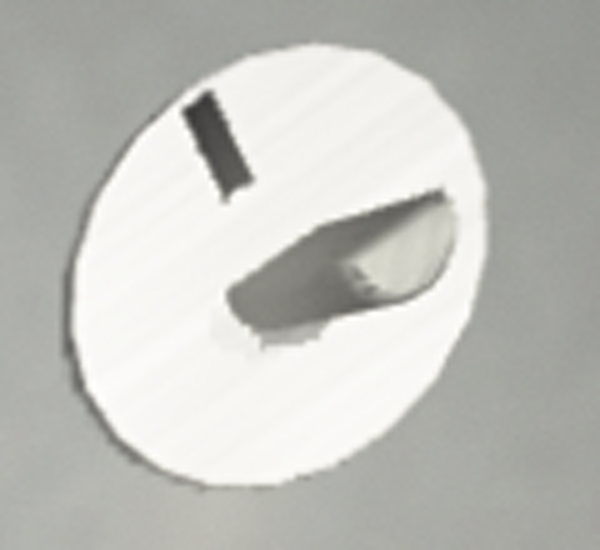

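View pics/w3e.png

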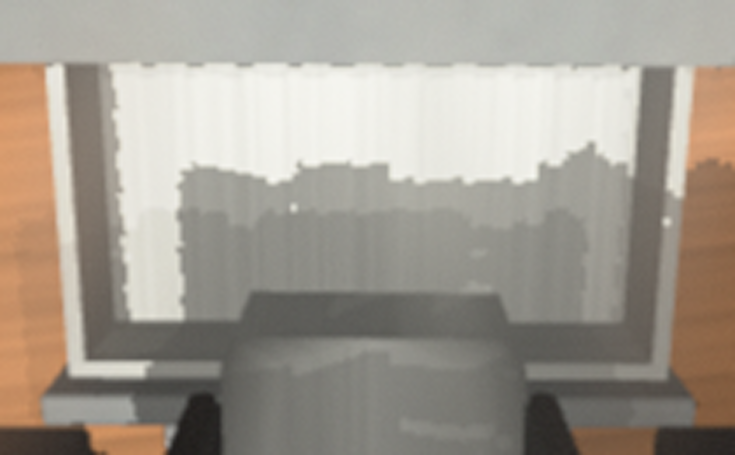

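Request:
{"method": "servo_tool", "body": {
  "deltas": [
    {"fingers": 255, "x": 0, "y": 0, "z": 0.02, "rx": 0, "ry": 0, "rz": 0},
    {"fingers": 255, "x": 0, "y": 0, "z": 0.03, "rx": 0, "ry": 0, "rz": 0},
    {"fingers": 255, "x": 0, "y": 0, "z": 0.03, "rx": 0, "ry": 0, "rz": 0},
    {"fingers": 255, "x": 0, "y": 0, "z": 0.03, "rx": 0, "ry": 0, "rz": 0},
    {"fingers": 255, "x": 0, "y": 0, "z": 0.025, "rx": 0, "ry": 0, "rz": 0},
    {"fingers": 255, "x": 0, "y": 0, "z": 0.02, "rx": 0, "ry": 0, "rz": 0},
    {"fingers": 255, "x": 0, "y": 0, "z": 0.015, "rx": 0, "ry": 0, "rz": 0},
    {"fingers": 255, "x": 0, "y": 0, "z": 0.007, "rx": 0, "ry": 0, "rz": 0},
    {"fingers": 255, "x": 0, "y": 0, "z": 0.003, "rx": 0, "ry": 0, "rz": 0},
    {"fingers": 255, "x": 0, "y": 0, "z": 0, "rx": 0, "ry": 0, "rz": 0},
    {"fingers": 255, "x": 0, "y": 0, "z": 0, "rx": 0, "ry": 0, "rz": 0}
  ]
}}

```text
t: 6.6
tool_pos: [0.5493, 0.1338, 0.0226]
orientation: [-3.14, 0.0, -1.709]
ft_force: [-0.5, 0.5, -2.2]
opening: 0.0399
```

Request:
{"method": "servo_tool", "body": {
  "deltas": [
    {"fingers": 255, "x": 0, "y": 0, "z": 0.002, "rx": 0, "ry": 0, "rz": 0},
    {"fingers": 255, "x": 0, "y": 0, "z": 0, "rx": 0, "ry": 0, "rz": 0}
  ]
}}

```text
t: 6.77
tool_pos: [0.5495, 0.1342, 0.0207]
orientation: [-3.139, 0.001, -1.708]
ft_force: [0.5, -1.0, 0.5]
opening: 0.0397
```

Request:
{"method": "servo_tool", "body": {
  "deltas": [
    {"fingers": 60, "x": 0, "y": 0, "z": 0, "rx": 0, "ry": 0, "rz": 0},
    {"fingers": 60, "x": 0, "y": 0, "z": 0, "rx": 0, "ry": 0, "rz": 0},
    {"fingers": 60, "x": 0, "y": 0, "z": 0, "rx": 0, "ry": 0, "rz": 0},
    {"fingers": 60, "x": 0, "y": 0, "z": 0, "rx": 0, "ry": 0, "rz": 0},
    {"fingers": 60, "x": 0, "y": 0, "z": -0.02, "rx": 0, "ry": 0, "rz": 0},
    {"fingers": 60, "x": 0, "y": 0, "z": -0.03, "rx": 0, "ry": 0, "rz": 0},
    {"fingers": 60, "x": 0, "y": 0, "z": -0.03, "rx": 0, "ry": 0, "rz": 0},
    {"fingers": 60, "x": 0, "y": 0, "z": -0.03, "rx": 0, "ry": 0, "rz": 0},
    {"fingers": 255, "x": 0, "y": 0.03, "z": 0, "rx": 0, "ry": 0, "rz": 0},
    {"fingers": 255, "x": 0, "y": 0.03, "z": 0, "rx": 0, "ry": 0, "rz": 0},
    {"fingers": 255, "x": 0, "y": 0.03, "z": 0, "rx": 0, "ry": 0, "rz": 0},
    {"fingers": 255, "x": 0, "y": 0.02, "z": 0, "rx": 0, "ry": 0, "rz": 0},
    {"fingers": 255, "x": 0, "y": 0, "z": 0, "rx": 0, "ry": 0, "rz": 0}
  ]
}}

```text
t: 7.85
tool_pos: [0.4362, 0.1498, 0.1295]
orientation: [3.141, -0.002, -1.705]
ft_force: [0.4, -0.3, 0.9]
opening: 0.0409
```

```bash
python3 - <<'E'
from h import *
c=snap('wrist','w4');print(c['obs']['tool_pos'],c['obs']['orientation'],c['obs']['t'])
E
```

```text
[0.43615367 0.14979485 0.12948733] [ 3.14118615e+00 -1.80737019e-03 -1.70523431e+00] 7.85
```

View pics/w4.png

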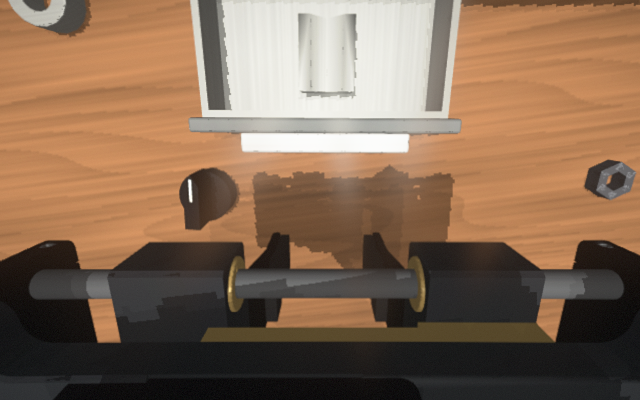

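The V-block lies in the drawer, its top visible at (327,53). The white lip is at rows 133–152, columns 242–408, and the knob is at (208,192).

```bash
python3 - <<'E'
from h import *
c=load('w4')
a=onz(c,242,152,.062);b=onz(c,408,152,.062);print(a,b,(a+b)/2, np.arctan2(-(a-b)[0],(a-b)[1]))
print('vb',onz(c,328,55,.048))
im=c['pixels'][...,::-1]
cv2.imwrite('pics/w4k.png',cv2.resize(np.ascontiguousarray(im[155:240,165:255]),None,fx=7,fy=7,interpolation=cv2.INTER_CUBIC))
m=(a+b)/2
x=np.array([np.cos(-.136),np.sin(-.136)])
p=m[:2]-.03*x
plan([*p,.050],-1.707)
E
```

```text
[0.49025176 0.20417683 0.062     ] [0.47406593 0.08440696 0.062     ] [0.48215885 0.1442919  0.062     ] -0.13432734135278482
vb [0.54814311 0.13322652 0.048     ]
rv [-0.0011 -0.0013  0.0006] shift [-0.0011 -0.0141  0.0798] t 7.9 rows>= 1.9 0.0
```

View pics/w4k.png

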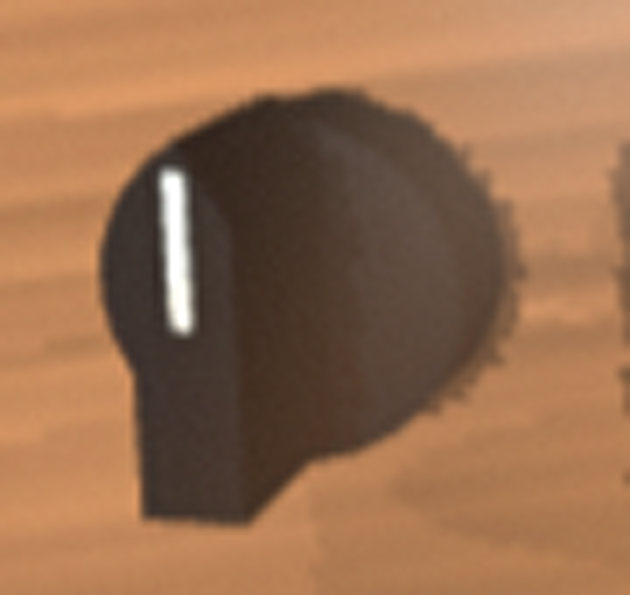

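Request:
{"method": "servo_tool", "body": {
  "deltas": [
    {"fingers": 255, "x": -0.001, "y": -0.007, "z": 0.02, "rx": 0, "ry": 0, "rz": 0},
    {"fingers": 255, "x": 0, "y": -0.007, "z": 0.025, "rx": 0, "ry": 0, "rz": 0},
    {"fingers": 255, "x": 0, "y": 0, "z": 0.025, "rx": 0, "ry": 0, "rz": 0},
    {"fingers": 255, "x": 0, "y": 0, "z": 0.015, "rx": 0, "ry": 0, "rz": 0},
    {"fingers": 255, "x": 0, "y": 0, "z": 0, "rx": 0, "ry": 0, "rz": 0},
    {"fingers": 255, "x": 0, "y": 0, "z": 0, "rx": 0, "ry": 0, "rz": 0},
    {"fingers": 255, "x": 0, "y": -0.01, "z": 0, "rx": 0, "ry": 0, "rz": 0},
    {"fingers": 255, "x": 0, "y": -0.008, "z": 0, "rx": 0, "ry": 0, "rz": 0},
    {"fingers": 255, "x": 0, "y": -0.005, "z": 0, "rx": 0, "ry": 0, "rz": 0},
    {"fingers": 255, "x": 0, "y": -0.005, "z": 0, "rx": 0, "ry": 0, "rz": 0},
    {"fingers": 255, "x": 0, "y": -0.007, "z": 0, "rx": 0, "ry": 0, "rz": 0},
    {"fingers": 255, "x": 0, "y": -0.009, "z": 0, "rx": 0, "ry": 0, "rz": 0},
    {"fingers": 255, "x": 0, "y": -0.01, "z": 0, "rx": 0, "ry": 0, "rz": 0},
    {"fingers": 255, "x": 0, "y": -0.01, "z": 0, "rx": 0, "ry": 0, "rz": 0},
    {"fingers": 255, "x": 0, "y": -0.01, "z": 0, "rx": 0, "ry": 0, "rz": 0},
    {"fingers": 255, "x": 0, "y": -0.01, "z": 0, "rx": 0, "ry": 0, "rz": 0},
    {"fingers": 255, "x": 0, "y": -0.01, "z": 0, "rx": 0, "ry": 0, "rz": 0}
  ]
}}

```text
t: 9.32
tool_pos: [0.5477, 0.135, 0.0444]
orientation: [3.142, -0.0, -1.708]
ft_force: [-1.0, 0.5, 1.3]
opening: 0.0003
```

Request:
{"method": "servo_tool", "body": {
  "deltas": [
    {"fingers": 255, "x": 0, "y": -0.008, "z": 0, "rx": 0, "ry": 0, "rz": 0},
    {"fingers": 255, "x": 0, "y": -0.007, "z": 0, "rx": 0, "ry": 0, "rz": 0},
    {"fingers": 255, "x": 0, "y": -0.005, "z": 0, "rx": 0, "ry": 0, "rz": 0},
    {"fingers": 255, "x": 0, "y": -0.003, "z": 0, "rx": 0, "ry": 0, "rz": 0},
    {"fingers": 255, "x": 0, "y": 0, "z": 0, "rx": 0, "ry": 0, "rz": 0}
  ]
}}

```text
t: 9.73
tool_pos: [0.5665, 0.1324, 0.0439]
orientation: [3.135, -0.002, -1.707]
ft_force: [-15.2, -1.2, 9.4]
opening: 0.0007
```

```bash
python3 - <<'E'
from h import *
c=snap('wrist','w5');print(c['obs']['tool_pos'],c['obs']['ft_force'],c['obs']['t'])
s=snap('scene','s5')['pixels'][...,::-1]
cv2.imwrite('pics/s5z.png',cv2.resize(np.ascontiguousarray(s[130:310,200:420]),None,fx=3.6,fy=3.3,interpolation=cv2.INTER_CUBIC))
E
```

```text
[0.56652223 0.13237485 0.04394532] [-15.24968912  -1.16313559   9.44176448] 9.7333
```

View pics/w5.png

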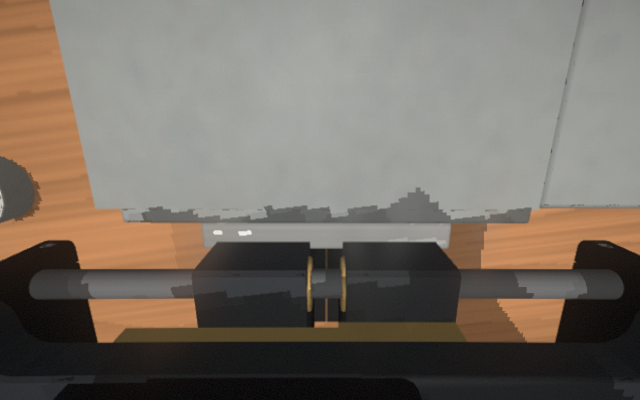

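View pics/s5z.png

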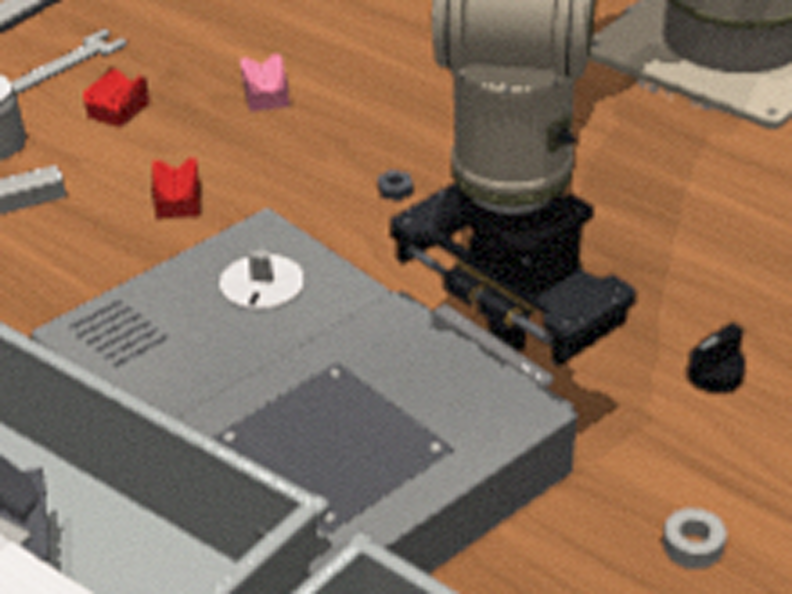

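```bash
python3 - <<'E'
from h import *
c=load('w5')
x=np.array([np.cos(-.136),np.sin(-.136),0])
for n,u,v,z in [('roof',325,209,.07),('roof2',130,209,.07),('panelfront',500,222,.068),('panelf',150,222,.068),('lip',230,246,.062),('lipR',445,247,.062)]:
    p=onz(c,u,v,z); print(n,p.round(4),(p@x).round(4))
print(pose(c['obs'])[:3,3]@x)
for n in('w3','w4'):
  c=load(n)
for p in ([.6134,.2299,0],[.5647,-.1267,0],[.48216,.1443,0]): print(np.array(p)@x)
im=load('w5')['pixels'][...,::-1]
cv2.imwrite('pics/w5z.png',cv2.resize(np.ascontiguousarray(im[195:260,100:300]),None,fx=4,fy=6,interpolation=cv2.INTER_CUBIC))
E
```

```text
roof [0.5988 0.1286 0.07  ] 0.5759
roof2 [0.6108 0.2157 0.07  ] 0.5759
panelfront [0.5808 0.0489 0.068 ] 0.5688
panelf [0.603 0.21  0.068] 0.569
lip [0.5836 0.1784 0.062 ] 0.554
lipR [0.5685 0.0725 0.062 ] 0.5534
0.54334356620063
0.5765659097609341
0.5766638298703566
0.4581434937076403
```

View pics/w5z.png

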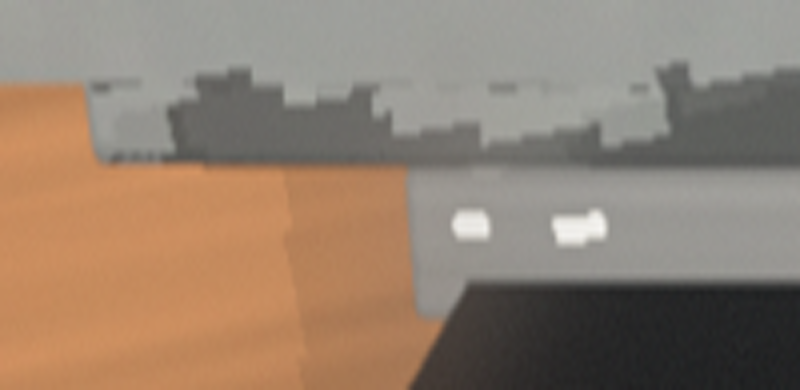

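Request:
{"method": "servo_tool", "body": {
  "deltas": [
    {"fingers": 255, "x": 0, "y": -0.002, "z": 0, "rx": 0, "ry": 0, "rz": 0},
    {"fingers": 255, "x": 0, "y": 0, "z": 0, "rx": 0, "ry": 0, "rz": 0},
    {"fingers": 255, "x": 0, "y": 0, "z": 0, "rx": 0, "ry": 0, "rz": 0}
  ]
}}

```text
t: 10.08
tool_pos: [0.5667, 0.1324, 0.0439]
orientation: [3.132, -0.003, -1.706]
ft_force: [-23.7, -1.3, 15.3]
opening: 0.0005
```

Request:
{"method": "servo_tool", "body": {
  "deltas": [
    {"fingers": 255, "x": 0, "y": 0.005, "z": 0, "rx": 0, "ry": 0, "rz": 0},
    {"fingers": 255, "x": 0, "y": 0.02, "z": 0, "rx": 0, "ry": 0, "rz": 0},
    {"fingers": 255, "x": 0, "y": 0.03, "z": -0.02, "rx": 0, "ry": 0, "rz": 0},
    {"fingers": 255, "x": 0, "y": 0.03, "z": -0.03, "rx": 0, "ry": 0, "rz": 0},
    {"fingers": 255, "x": 0, "y": 0, "z": -0.03, "rx": 0, "ry": 0, "rz": 0},
    {"fingers": 255, "x": 0, "y": 0, "z": 0, "rx": 0, "ry": 0, "rz": 0},
    {"fingers": 255, "x": 0, "y": 0, "z": 0, "rx": 0, "ry": 0, "rz": 0}
  ]
}}

```text
t: 10.67
tool_pos: [0.489, 0.1436, 0.126]
orientation: [-3.137, 0.001, -1.708]
ft_force: [-0.8, -0.2, -0.9]
opening: 0.0003
```

```bash
python3 - <<'E'
from h import *
c=snap('wrist','w6');print(c['obs']['tool_pos'],c['obs']['ft_force'],c['obs']['t'])
im=c['pixels'][...,::-1]
cv2.imwrite('pics/w6z.png',cv2.resize(np.ascontiguousarray(im[90:190,200:500]),None,fx=2.6,fy=5,interpolation=cv2.INTER_CUBIC))
E
```

```text
[0.48903718 0.14359266 0.1259641 ] [-0.8166919  -0.20877021 -0.86872723] 10.6667
```

View pics/w6.png

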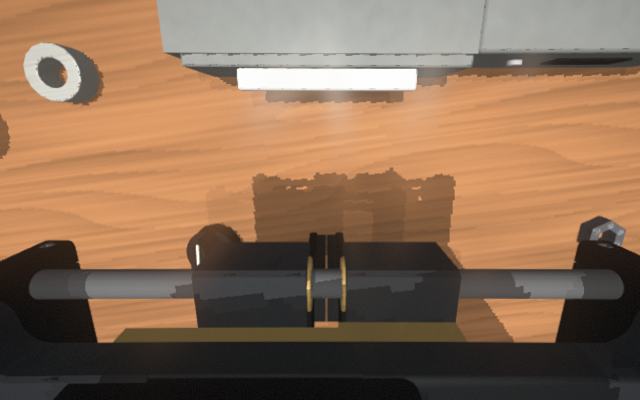

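View pics/w6z.png

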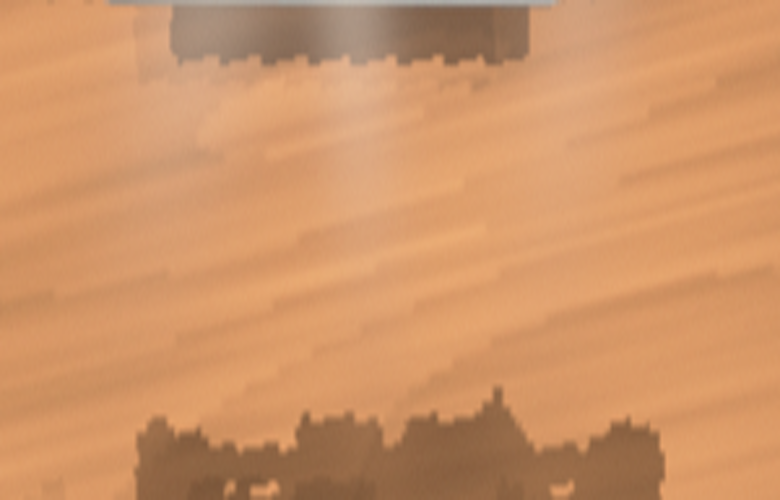

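```bash
python3 - <<'E'
from h import *
c=load('w6');im=c['pixels'][...,::-1]
cv2.imwrite('pics/w6y.png',cv2.resize(np.ascontiguousarray(im[30:110,150:270]),None,fx=6,fy=7,interpolation=cv2.INTER_CUBIC))
x=np.array([np.cos(-.136),np.sin(-.136),0])
for n,u,v,z in [('roof',325,53,.07),('panelback',325,55,.068),('panelf',200,66,.068),('lip',325,89,.062)]: print(n,(onz(c,u,v,z)@x).round(4))
E
```

```text
roof 0.5758
panelback 0.5749
panelf 0.5683
lip 0.5548
```

View pics/w6y.png

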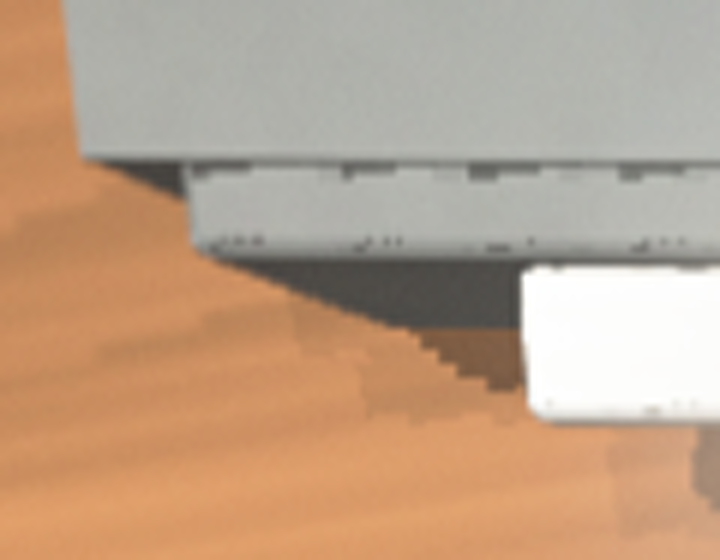

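The drawer panel sits against the front of the roof with no gap, and it resisted 24 N, so it is at its stop. Now the knob.

```bash
python3 - <<'E'
from h import *
c=load('w4')
f=lambda u,v,z:onz(c,165+u/7,155+v/7,z)
a=f(180,333,.05);b=f(171,172,.05);print(a,b,np.linalg.norm(a-b),np.arctan2(*(b-a)[1::-1]))
# bar top back corners and sides
print(f(143,520,.05),f(250,523,.05))
for p in (a,b): print(p)
m=(f(143,520,.05)+f(250,523,.05))/2; d=(b-a)/np.linalg.norm(b-a); print('axis est from back end',m+.02*d)
p=m+.02*d
plan([p[0],p[1],.16],np.arctan2(d[1],d[0])-np.pi/2)
E
```

```text
[0.4550924 0.2564121 0.05     ] [0.47353204 0.25268282 0.05      ] 0.018812964773217276 -0.19955060295052202
[0.43342295 0.26639851 0.05      ] [0.43136763 0.25414294 0.05      ]
[0.4550924 0.2564121 0.05     ]
[0.47353204 0.25268282 0.05      ]
axis est from back end [0.45199841 0.25630615 0.05      ]
rv [-0.0019 -0.      0.0621] shift [-0.1037  0.0581 -0.0355] t 10.72 rows>= 3.0 0.5
```

Request:
{"method": "servo_tool", "body": {
  "deltas": [
    {"fingers": 0, "x": 0, "y": 0, "z": 0, "rx": 0, "ry": 0, "rz": 0.062},
    {"fingers": 0, "x": -0.02, "y": 0.0116, "z": -0.006, "rx": 0, "ry": 0, "rz": 0},
    {"fingers": 0, "x": -0.0276, "y": 0.0155, "z": -0.008, "rx": 0, "ry": 0, "rz": 0},
    {"fingers": 0, "x": -0.0276, "y": 0.0155, "z": -0.008, "rx": 0, "ry": 0, "rz": 0},
    {"fingers": 0, "x": -0.0286, "y": 0.0155, "z": -0.008, "rx": 0, "ry": 0, "rz": 0},
    {"fingers": 0, "x": 0, "y": 0, "z": 0, "rx": 0, "ry": 0, "rz": 0},
    {"fingers": 0, "x": 0, "y": 0, "z": 0, "rx": 0, "ry": 0, "rz": 0},
    {"fingers": 0, "x": 0, "y": 0, "z": 0, "rx": 0, "ry": 0, "rz": 0}
  ]
}}

```text
t: 11.38
tool_pos: [0.4513, 0.2559, 0.1528]
orientation: [3.14, -0.001, -1.77]
ft_force: [-0.6, -0.8, -0.9]
opening: 0.0459
```

```bash
python3 - <<'E'
from h import *
c=snap('wrist','w7');print(c['obs']['tool_pos'],c['obs']['orientation'],c['obs']['t'],proj(c,[.452,.2563,.05]))
im=c['pixels'][...,::-1]
cv2.imwrite('pics/w7z.png',cv2.resize(np.ascontiguousarray(im[150:250,265:385]),None,fx=6,fy=6,interpolation=cv2.INTER_CUBIC))
E
```

```text
[0.45132042 0.25590072 0.15284557] [ 3.14021724e+00 -1.05391307e-03 -1.77017091e+00] 11.3833 [325.37548907 199.19730687]
```

View pics/w7.png

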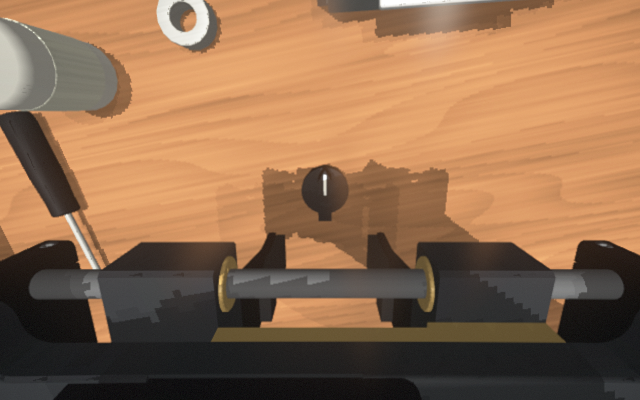

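View pics/w7z.png

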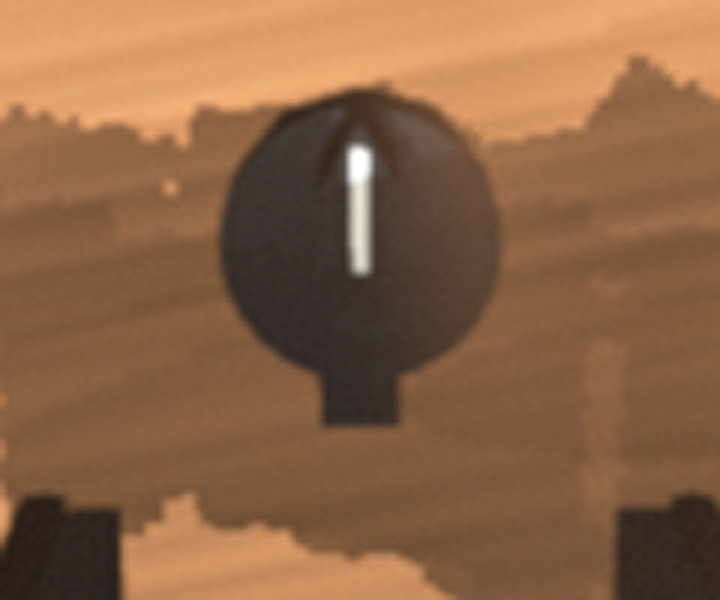

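```bash
python3 - <<'E'
from h import *
c=load('w7')
f=lambda u,v,z:onz(c,265+u/6,150+v/6,z)
a=f(361,275,.05);b=f(359,145,.05);m=f(360.5,425,.05);n=f(357,100,.05)
for q in (a,b,m,n): print(q)
for p,q in ((a,b),(m,a),(m,b),(m,n)): d=q-p; print(np.linalg.norm(d).round(4),np.arctan2(d[1],d[0]).round(4))
L=f(221,240,.02);Rr=f(500,240,.02);print(L,Rr,(L+Rr)/2,np.linalg.norm(L-Rr))
y=-.195;d=np.array([np.cos(y),np.sin(y),0]);p=m+.02*d;print('axis',p)
g=p-.001*d
plan([g[0],g[1],.0215],y-np.pi/2)
E
```

```text
[0.45503303 0.25587299 0.05      ]
[0.47395586 0.25233414 0.05      ]
[0.43232717 0.26054532 0.05      ]
[0.48037108 0.25132326 0.05      ]
0.0193 -0.1849
0.0232 -0.2029
0.0424 -0.1947
0.0489 -0.1896
[0.45729511 0.27850876 0.02      ] [0.44837651 0.2343606  0.02      ] [0.45283581 0.25643468 0.02      ] 0.04503999965512267
axis [0.45194812 0.25666999 0.05      ]
rv [ 0.0013 -0.0012 -0.0056] shift [-0.0014  0.0009  0.1314] t 11.43 rows>= 3.2 0.0
```

Request:
{"method": "servo_tool", "body": {
  "deltas": [
    {"fingers": 110, "x": -0.0014, "y": 0.001, "z": 0.03, "rx": 0.001, "ry": -0.001, "rz": -0.005},
    {"fingers": 110, "x": 0, "y": 0, "z": 0.03, "rx": 0, "ry": 0, "rz": 0},
    {"fingers": 110, "x": 0, "y": 0, "z": 0.03, "rx": 0, "ry": 0, "rz": 0},
    {"fingers": 110, "x": 0, "y": 0, "z": 0.02, "rx": 0, "ry": 0, "rz": 0},
    {"fingers": 110, "x": 0, "y": 0, "z": 0.012, "rx": 0, "ry": 0, "rz": 0},
    {"fingers": 110, "x": 0, "y": 0, "z": 0.008, "rx": 0, "ry": 0, "rz": 0},
    {"fingers": 110, "x": 0, "y": 0, "z": 0, "rx": 0, "ry": 0, "rz": 0},
    {"fingers": 110, "x": 0, "y": 0, "z": 0, "rx": 0, "ry": 0, "rz": 0}
  ],
  "newtons": 50
}}

```text
t: 12.1
tool_pos: [0.451, 0.2577, 0.024]
orientation: [-3.141, 0.001, -1.766]
ft_force: [-0.4, -0.2, 0.1]
opening: 0.0495
```

Request:
{"method": "servo_tool", "body": {
  "deltas": [
    {"fingers": 255, "x": 0, "y": -0.001, "z": 0.001, "rx": 0, "ry": 0, "rz": 0},
    {"fingers": 255, "x": 0, "y": 0, "z": 0, "rx": 0, "ry": 0, "rz": 0},
    {"fingers": 255, "x": 0, "y": 0, "z": 0, "rx": 0, "ry": 0, "rz": 0},
    {"fingers": 255, "x": 0, "y": 0, "z": 0, "rx": 0, "ry": 0, "rz": 0},
    {"fingers": 255, "x": 0, "y": 0, "z": 0, "rx": 0, "ry": 0, "rz": 0},
    {"fingers": 255, "x": 0, "y": 0, "z": 0, "rx": 0, "ry": 0, "rz": 0},
    {"fingers": 255, "x": 0, "y": 0, "z": 0, "rx": 0, "ry": 0, "rz": 0},
    {"fingers": 255, "x": 0, "y": 0, "z": 0, "rx": 0, "ry": 0, "rz": 0},
    {"fingers": 255, "x": 0, "y": 0, "z": 0, "rx": 0, "ry": 0, "rz": 0},
    {"fingers": 255, "x": 0, "y": 0, "z": 0, "rx": 0, "ry": 0, "rz": 0}
  ],
  "newtons": 50
}}

```text
t: 12.93
tool_pos: [0.4517, 0.258, 0.0231]
orientation: [-3.14, 0.001, -1.765]
ft_force: [-0.1, -0.5, 3.0]
opening: 0.012
```

```bash
python3 - <<'E'
from h import *
c=snap('wrist','w8');o=c['obs'];print(o['tool_pos'],o['orientation'],o['ft_force'])
T=np.linalg.inv(pose(o));print('axis in tool',T@np.array([.452,.2566,.025,1]))
E
```

```text
[0.45174554 0.25803231 0.02310007] [-3.14043423e+00  8.19529589e-04 -1.76497918e+00] [-0.07862903 -0.46727474  2.98568566]
axis in tool [ 1.35473470e-03 -5.28270285e-04 -1.90042746e-03  1.00000000e+00]
```

View pics/w8.png

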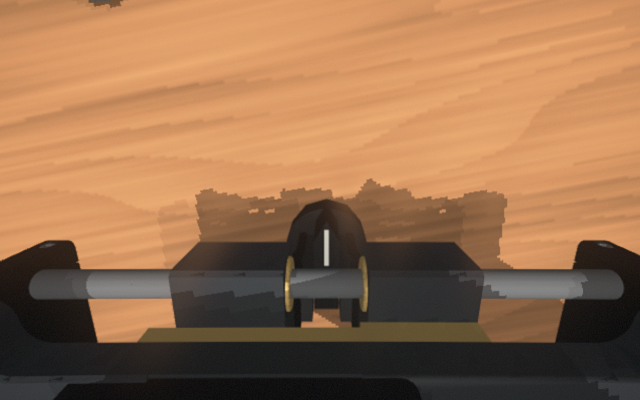

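```bash
python3 - <<'E'
from h import *
c=load('w8');T=np.linalg.inv(pose(c['obs']))
print('line nose end in tool',T@np.append(onz(c,326,230,.05),1))
plan([.605,-.079,.225],-1.04)
E
```

```text
line nose end in tool [-1.34856228e-04 -2.23901573e-02 -2.68739066e-02  1.00000000e+00]
rv [-1.400e-03  4.000e-04 -7.251e-01] shift [ 0.3682  0.0384 -0.2019] t 12.98 rows>= 10.1 5.8
```

Request:
{"method": "servo_tool", "body": {
  "deltas": [
    {"fingers": 255, "x": 0, "y": 0, "z": -0.02, "rx": 0, "ry": 0, "rz": 0},
    {"fingers": 255, "x": 0, "y": 0, "z": -0.03, "rx": 0, "ry": 0, "rz": -0.085},
    {"fingers": 255, "x": 0, "y": 0, "z": -0.03, "rx": 0, "ry": 0, "rz": -0.1},
    {"fingers": 255, "x": 0, "y": 0, "z": -0.03, "rx": 0, "ry": 0, "rz": -0.1},
    {"fingers": 255, "x": 0, "y": 0, "z": -0.03, "rx": 0, "ry": 0, "rz": -0.1},
    {"fingers": 255, "x": 0, "y": 0, "z": -0.03, "rx": 0, "ry": 0, "rz": -0.1},
    {"fingers": 255, "x": 0, "y": 0, "z": -0.03, "rx": 0, "ry": 0, "rz": -0.1},
    {"fingers": 255, "x": 0, "y": 0, "z": 0, "rx": 0, "ry": 0, "rz": -0.1},
    {"fingers": 255, "x": 0, "y": 0, "z": 0, "rx": 0, "ry": 0, "rz": -0.04},
    {"fingers": 255, "x": 0, "y": 0, "z": 0, "rx": 0, "ry": 0, "rz": 0}
  ]
}}

```text
t: 13.82
tool_pos: [0.4515, 0.258, 0.2232]
orientation: [-3.14, -0.0, -1.038]
ft_force: [-0.5, -0.2, -1.0]
opening: 0.0117
```

Request:
{"method": "servo_tool", "body": {
  "deltas": [
    {"fingers": 255, "x": 0.018, "y": 0.002, "z": 0, "rx": 0, "ry": 0, "rz": 0},
    {"fingers": 255, "x": 0.028, "y": 0.003, "z": 0, "rx": 0, "ry": 0, "rz": 0},
    {"fingers": 255, "x": 0.028, "y": 0.003, "z": 0, "rx": 0, "ry": 0, "rz": 0},
    {"fingers": 255, "x": 0.028, "y": 0.003, "z": 0, "rx": 0, "ry": 0, "rz": 0},
    {"fingers": 255, "x": 0.028, "y": 0.003, "z": 0, "rx": 0, "ry": 0, "rz": 0},
    {"fingers": 255, "x": 0.028, "y": 0.003, "z": 0, "rx": 0, "ry": 0, "rz": 0},
    {"fingers": 255, "x": 0.028, "y": 0.003, "z": 0, "rx": 0, "ry": 0, "rz": 0},
    {"fingers": 255, "x": 0.028, "y": 0.003, "z": 0, "rx": 0, "ry": 0, "rz": 0},
    {"fingers": 255, "x": 0.028, "y": 0.003, "z": 0, "rx": 0, "ry": 0, "rz": 0},
    {"fingers": 255, "x": 0.028, "y": 0.003, "z": 0, "rx": 0, "ry": 0, "rz": 0},
    {"fingers": 255, "x": 0.028, "y": 0.003, "z": 0, "rx": 0, "ry": 0, "rz": 0},
    {"fingers": 255, "x": 0.028, "y": 0.003, "z": 0, "rx": 0, "ry": 0, "rz": 0},
    {"fingers": 255, "x": 0.028, "y": 0.003, "z": 0, "rx": 0, "ry": 0, "rz": 0},
    {"fingers": 255, "x": 0.014, "y": 0.0015, "z": 0, "rx": 0, "ry": 0, "rz": 0},
    {"fingers": 255, "x": 0, "y": 0, "z": 0, "rx": 0, "ry": 0, "rz": 0},
    {"fingers": 255, "x": 0, "y": 0, "z": 0, "rx": 0, "ry": 0, "rz": 0},
    {"fingers": 255, "x": 0, "y": 0, "z": 0, "rx": 0, "ry": 0, "rz": 0}
  ]
}}

```text
t: 15.23
tool_pos: [0.6034, -0.0775, 0.2227]
orientation: [-3.14, 0.001, -1.039]
ft_force: [-0.4, -0.2, -0.3]
opening: 0.0119
```

```bash
python3 - <<'E'
from h import *
c=snap('wrist','w9');o=c['obs'];print(o['tool_pos'],o['orientation'],o['ft_force'],proj(c,[.6435,-.0564,.104]))
u,v=proj(c,[.6435,-.0564,.09]).astype(int)
im=c['pixels'][...,::-1]
u0,v0=u-60,max(v-50,0);print(u0,v0)
cv2.imwrite('pics/w9z.png',cv2.resize(np.ascontiguousarray(im[v0:v0+100,u0:u0+120]),None,fx=6,fy=6,interpolation=cv2.INTER_CUBIC))
E
```

```text
[ 0.60337377 -0.07748341  0.22273503] [-3.14009916e+00  1.11915334e-03 -1.03865771e+00] [-0.37103447 -0.15315266 -0.28448204] [328.98702468 146.40625713]
268 94
```

View pics/w9.png

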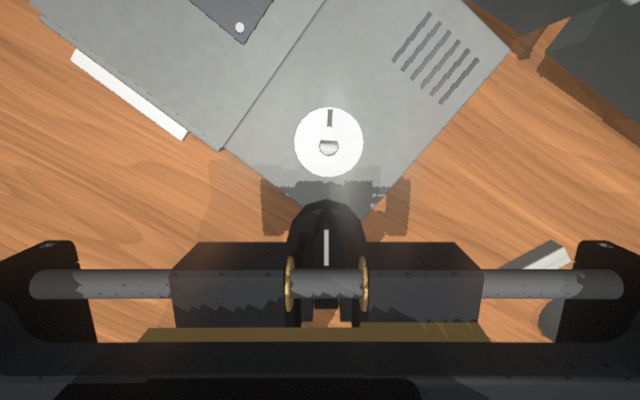

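View pics/w9z.png

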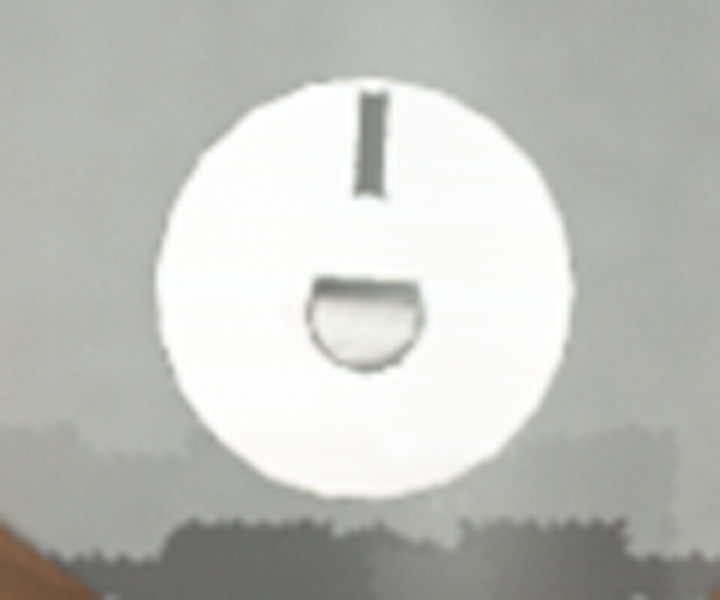

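The dial disc is centred near zoom (365,288), its black line runs straight up from there, and the flat faces the nose side. I'll fit it.

```bash
cat > dial.py <<'E'
from h import *
import sys
from scipy.optimize import least_squares
def dial(name,box):
    c=load(name);u0,u1,v0,v1=box
    im=c['pixels'].astype(int);g=im.min(2)
    m=np.zeros(g.shape,np.uint8);m[v0:v1,u0:u1]=(g[v0:v1,u0:u1]>215)*255
    cs,_=cv2.findContours(m,cv2.RETR_EXTERNAL,cv2.CHAIN_APPROX_NONE);k=max(cs,key=cv2.contourArea)[:,0]
    k=cv2.convexHull(k)[:,0].astype(float)
    P=np.array([onz(c,*p,.074)[:2] for p in k])
    s=least_squares(lambda x:np.hypot(P[:,0]-x[0],P[:,1]-x[1])-x[2],[*P.mean(0),.034],loss='soft_l1',f_scale=.0005).x
    print('dial',s, 'px',proj(c,[s[0],s[1],.074]))
    # dark line
    d=np.zeros(g.shape,bool)
    for v in range(v0,v1):
        for u in range(u0,u1):
            if g[v,u]<170:
                p=onz(c,u,v,.074)[:2]-s[:2]; r=np.hypot(*p)
                if .017<r<.0315 : d[v,u]=1
    v,u=np.nonzero(d);Q=np.array([onz(c,a,b,.074)[:2]-s[:2] for a,b in zip(u,v)])
    w=np.array([230-g[b,a] for a,b in zip(u,v)])
    n=(Q*w[:,None]).sum(0)/w.sum();print('line',len(Q),n,'yaw from centre',np.arctan2(n[1],n[0]))
    Qc=Q-n;e,V=np.linalg.eigh((Qc*w[:,None]).T@Qc);print('line axis',np.arctan(V[1,1]/V[0,1]))
    return s
if __name__=='__main__':
    dial('w9',(285,375,100,185))
    c=load('w9')
    f=lambda u,v,z:onz(c,268+u/6,94+v/6,z)
    a,b=f(315,285,.102),f(420,287,.102);print('flat',np.arctan2(*(b-a)[1::-1])+np.pi/2,np.linalg.norm(a-b))
    L,Rr,B=f(307,318,.102),f(425,318,.102),f(365,371,.102);print(L,Rr,B)
    ax=np.array([np.cos(.53),np.sin(.53),0]); print('shaft from B',B+.009*ax,'LR',(L+Rr)/2)
E
python3 dial.py
```

```text
dial [ 0.64365551 -0.05583005  0.03368666] px [328.31589855 142.6865028 ]
line 62 [0.02127277 0.01133581] yaw from centre 0.4896035887092995
line axis 0.5239149619931551
flat 0.5137556403598476 0.015575531595142644
[ 0.63841551 -0.04922666  0.102     ] [ 0.64734257 -0.06437382  0.102     ] [ 0.63602196 -0.06069168  0.102     ]
shaft from B [ 0.64378722 -0.05614188  0.102     ] LR [ 0.64287904 -0.05680024  0.102     ]
```

```bash
python3 - <<'E'
from h import *
plan([.6437,-.056,.140],.505-np.pi/2)
E
```

```text
rv [-0.0016  0.0007  0.0277] shift [ 0.0008 -0.0456  0.083 ] t 15.28 rows>= 2.3 0.2
```

Request:
{"method": "servo_tool", "body": {
  "deltas": [
    {"fingers": 255, "x": 0, "y": 0, "z": 0, "rx": -0.0016, "ry": 0.0007, "rz": 0.0277},
    {"fingers": 255, "x": 0.0008, "y": -0.0156, "z": 0, "rx": 0, "ry": 0, "rz": 0},
    {"fingers": 255, "x": 0, "y": -0.015, "z": 0.013, "rx": 0, "ry": 0, "rz": 0},
    {"fingers": 255, "x": 0, "y": -0.015, "z": 0.015, "rx": 0, "ry": 0, "rz": 0},
    {"fingers": 255, "x": 0, "y": 0, "z": 0.02, "rx": 0, "ry": 0, "rz": 0},
    {"fingers": 255, "x": 0, "y": 0, "z": 0.02, "rx": 0, "ry": 0, "rz": 0},
    {"fingers": 255, "x": 0, "y": 0, "z": 0.015, "rx": 0, "ry": 0, "rz": 0},
    {"fingers": 255, "x": 0, "y": 0, "z": 0, "rx": 0, "ry": 0, "rz": 0},
    {"fingers": 255, "x": 0, "y": 0, "z": 0, "rx": 0, "ry": 0, "rz": 0},
    {"fingers": 255, "x": 0, "y": 0, "z": 0, "rx": 0, "ry": 0, "rz": 0}
  ]
}}

```text
t: 16.12
tool_pos: [0.6446, -0.0574, 0.1414]
orientation: [-3.14, -0.001, -1.067]
ft_force: [0.3, -0.2, 0.4]
opening: 0.0116
```

```bash
python3 - <<'E'
from h import *
c=snap('wrist','w10');o=c['obs'];print(o['tool_pos'],o['orientation'],o['ft_force'])
s=snap('scene','s10')['pixels'][...,::-1]
cv2.imwrite('pics/s10z.png',cv2.resize(np.ascontiguousarray(s[150:270,220:370]),None,fx=5,fy=5,interpolation=cv2.INTER_CUBIC))
plan([.6437,-.056,.132],.505-np.pi/2)
E
```

```text
[ 0.64455998 -0.05744564  0.14141938] [-3.14021059e+00 -1.46153384e-03 -1.06695585e+00] [ 0.34492456 -0.21114244  0.36337369]
rv [-0.0018 -0.0019 -0.0017] shift [-0.0021  0.      0.0096] t 16.22 rows>= 0.2 0.0
```

View pics/w10.png

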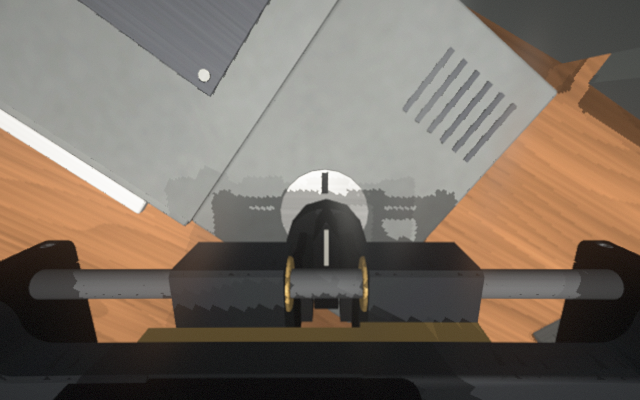

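View pics/s10z.png

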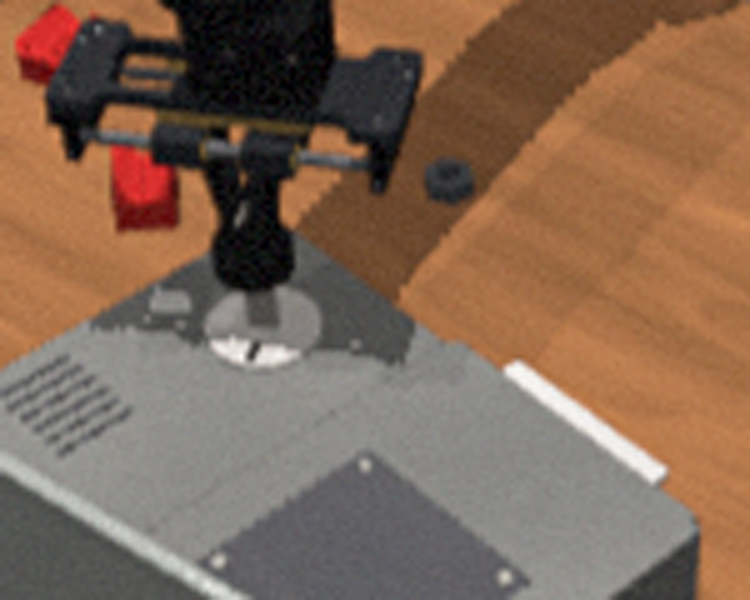

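```bash
python3 - <<'E'
from h import *
c=load('w10');T=np.linalg.inv(pose(c['obs']))
for p in [(324.5,175),(324.7,192)]: print((T@np.append(onz(c,*p,.074),1)).round(4))
for p in [(326,230),(326.5,266)]:
    print('knob line',(T@np.append(onz(c,*p,c['obs']['tool_pos'][2]+.027),1)).round(4))
im=c['pixels'][...,::-1]
cv2.imwrite('pics/w10z.png',cv2.resize(np.ascontiguousarray(im[160:280,265:385]),None,fx=5,fy=5,interpolation=cv2.INTER_CUBIC))
E
```

```text
[-0.0014 -0.0295  0.0675  1.    ]
[-0.0013 -0.0165  0.0674  1.    ]
knob line [-3.00e-04 -2.26e-02 -2.70e-02  1.00e+00]
knob line [-1.0e-04 -4.3e-03 -2.7e-02  1.0e+00]
```

View pics/w10z.png

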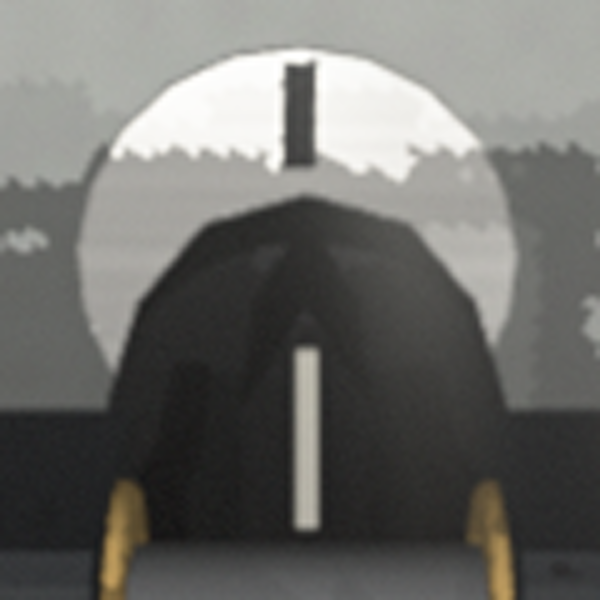

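Request:
{"method": "servo_tool", "body": {
  "deltas": [
    {"fingers": 255, "x": -0.0016, "y": 0.0004, "z": 0.003, "rx": -0.0018, "ry": -0.0015, "rz": 0},
    {"fingers": 255, "x": 0, "y": 0, "z": 0.003, "rx": 0, "ry": 0, "rz": 0},
    {"fingers": 255, "x": 0, "y": 0, "z": 0.003, "rx": 0, "ry": 0, "rz": 0},
    {"fingers": 255, "x": 0, "y": 0, "z": 0, "rx": 0, "ry": 0, "rz": 0},
    {"fingers": 255, "x": 0, "y": 0, "z": 0, "rx": 0, "ry": 0, "rz": 0}
  ]
}}

```text
t: 16.63
tool_pos: [0.6427, -0.0571, 0.1306]
orientation: [3.139, 0.001, -1.068]
ft_force: [-0.8, 0.4, -0.6]
opening: 0.0117
```

```bash
python3 - <<'E'
from h import *
print(ctrl.get_obs()['tool_pos'])
plan([.6437,-.056,.125],.505-np.pi/2)
E
```

```text
[ 0.64269874 -0.05705523  0.13057615]
rv [ 0.0025  0.0012 -0.002 ] shift [-0.0004 -0.0014  0.0056] t 16.63 rows>= 0.1 0.0
```

Request:
{"method": "servo_tool", "body": {
  "deltas": [
    {"fingers": 255, "x": 0, "y": -0.0006, "z": 0.002, "rx": 0, "ry": 0, "rz": 0},
    {"fingers": 255, "x": 0, "y": 0, "z": 0.002, "rx": 0, "ry": 0, "rz": 0},
    {"fingers": 255, "x": 0, "y": 0, "z": 0.002, "rx": 0, "ry": 0, "rz": 0},
    {"fingers": 255, "x": 0, "y": 0, "z": 0.002, "rx": 0, "ry": 0, "rz": 0},
    {"fingers": 255, "x": 0, "y": 0, "z": 0, "rx": 0, "ry": 0, "rz": 0},
    {"fingers": 255, "x": 0, "y": 0, "z": 0, "rx": 0, "ry": 0, "rz": 0}
  ]
}}

```text
t: 17.13
tool_pos: [0.6433, -0.0567, 0.1227]
orientation: [3.139, 0.001, -1.068]
ft_force: [0.2, -1.2, 0.2]
opening: 0.0116
```

No vertical force 4 mm below the tip height, so the bore has found the shaft. I'll keep going down.

Request:
{"method": "servo_tool", "body": {
  "deltas": [
    {"fingers": 255, "x": 0, "y": 0, "z": 0.002, "rx": 0, "ry": 0, "rz": 0},
    {"fingers": 255, "x": 0, "y": 0, "z": 0.002, "rx": 0, "ry": 0, "rz": 0},
    {"fingers": 255, "x": 0, "y": 0, "z": 0.002, "rx": 0, "ry": 0, "rz": 0},
    {"fingers": 255, "x": 0, "y": 0, "z": 0.002, "rx": 0, "ry": 0, "rz": 0},
    {"fingers": 255, "x": 0, "y": 0, "z": 0, "rx": 0, "ry": 0, "rz": 0},
    {"fingers": 255, "x": 0, "y": 0, "z": 0, "rx": 0, "ry": 0, "rz": 0}
  ]
}}

```text
t: 17.63
tool_pos: [0.6433, -0.0567, 0.1147]
orientation: [3.139, 0.001, -1.068]
ft_force: [-0.4, -0.4, 0.2]
opening: 0.0118
```

Request:
{"method": "servo_tool", "body": {
  "deltas": [
    {"fingers": 255, "x": 0, "y": 0, "z": 0.002, "rx": 0, "ry": 0, "rz": 0},
    {"fingers": 255, "x": 0, "y": 0, "z": 0.0015, "rx": 0, "ry": 0, "rz": 0},
    {"fingers": 255, "x": 0, "y": 0, "z": 0.0015, "rx": 0, "ry": 0, "rz": 0},
    {"fingers": 255, "x": 0, "y": 0, "z": 0.0015, "rx": 0, "ry": 0, "rz": 0},
    {"fingers": 255, "x": 0, "y": 0, "z": 0, "rx": 0, "ry": 0, "rz": 0},
    {"fingers": 255, "x": 0, "y": 0, "z": 0, "rx": 0, "ry": 0, "rz": 0},
    {"fingers": 255, "x": 0, "y": 0, "z": 0, "rx": 0, "ry": 0, "rz": 0}
  ]
}}

```text
t: 18.22
tool_pos: [0.6435, -0.0568, 0.1087]
orientation: [3.14, 0.001, -1.068]
ft_force: [-0.5, -0.7, 3.9]
opening: 0.0115
```

Request:
{"method": "servo_tool", "body": {
  "deltas": [
    {"fingers": 255, "x": 0, "y": 0, "z": 0.0015, "rx": 0, "ry": 0, "rz": 0},
    {"fingers": 255, "x": 0, "y": 0, "z": 0.0015, "rx": 0, "ry": 0, "rz": 0},
    {"fingers": 255, "x": 0, "y": 0, "z": 0.0015, "rx": 0, "ry": 0, "rz": 0},
    {"fingers": 255, "x": 0, "y": 0, "z": 0.0015, "rx": 0, "ry": 0, "rz": 0},
    {"fingers": 255, "x": 0, "y": 0, "z": 0.001, "rx": 0, "ry": 0, "rz": 0},
    {"fingers": 255, "x": 0, "y": 0, "z": 0, "rx": 0, "ry": 0, "rz": 0},
    {"fingers": 255, "x": 0, "y": 0, "z": 0, "rx": 0, "ry": 0, "rz": 0}
  ]
}}

```text
t: 18.8
tool_pos: [0.6436, -0.0567, 0.1019]
orientation: [3.14, 0.0, -1.068]
ft_force: [-2.7, 0.1, 7.8]
opening: 0.0116
```

Request:
{"method": "servo_tool", "body": {
  "deltas": [
    {"fingers": 255, "x": 0, "y": 0, "z": 0.001, "rx": 0, "ry": 0, "rz": 0},
    {"fingers": 255, "x": 0, "y": 0, "z": 0.001, "rx": 0, "ry": 0, "rz": 0},
    {"fingers": 255, "x": 0, "y": 0, "z": 0.001, "rx": 0, "ry": 0, "rz": 0},
    {"fingers": 255, "x": 0, "y": 0, "z": 0.001, "rx": 0, "ry": 0, "rz": 0},
    {"fingers": 255, "x": 0, "y": 0, "z": 0, "rx": 0, "ry": 0, "rz": 0},
    {"fingers": 255, "x": 0, "y": 0, "z": 0, "rx": 0, "ry": 0, "rz": 0},
    {"fingers": 255, "x": 0, "y": 0, "z": 0, "rx": 0, "ry": 0, "rz": 0}
  ]
}}

```text
t: 19.38
tool_pos: [0.6438, -0.0567, 0.0998]
orientation: [3.141, -0.0, -1.068]
ft_force: [-9.4, -0.6, 21.8]
opening: 0.0116
```

```bash
python3 - <<'E'
from h import *
c=snap('wrist','w11');o=c['obs'];print(o['tool_pos'],o['ft_force'],o['opening'])
im=c['pixels'][...,::-1]
s=snap('scene','s11')['pixels'][...,::-1]
z=lambda a:cv2.resize(np.ascontiguousarray(a),(390,390),interpolation=cv2.INTER_CUBIC)
cv2.imwrite('pics/f.png',np.hstack([z(im[140:280,255:395]),z(s[150:290,230:370])]))
E
```

```text
[ 0.64380328 -0.05670211  0.09976998] [-9.37482649 -0.57482293 21.80334378] 0.0115646248195811
```

View pics/f.png

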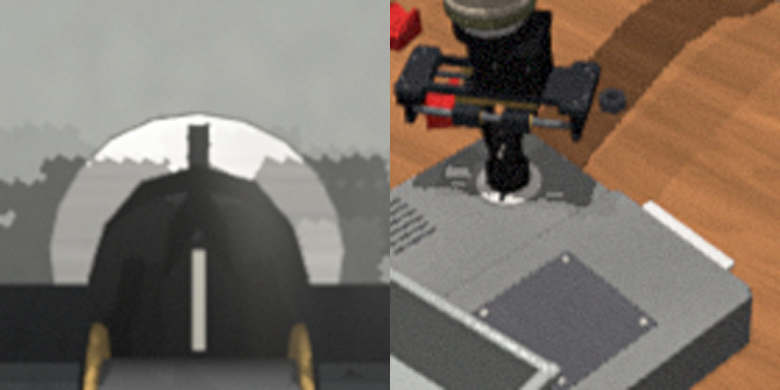

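```bash
python3 -c "
from h import *
print(ctrl.finish_job()); o=ctrl.get_obs(); print(o['t'],o['tool_pos'],o['ft_force'],o['opening'])"
```

```text
the job is handed in; nothing more can be done
None
the job is handed in; nothing more can be done
```

I laid the grey V-block in the drawer, let go of it and pushed the drawer shut. I then put the knob on the D-shaft with its nose to the flat and pressed it down. I handed the job in at about 19.5 s, still holding the knob down; no verdict came back.

**Last checks:**
- **Drawer:** it held firm against a 24 N push, and the picture shows its front panel against the roof with no gap. My camera measurements put the panel and lip about 4–6 mm further out than the drawer dimensions imply. I put that down to calibration, so "shut" rests mainly on the stop I felt. The V-block was seen lying in the drawer before I shut it, but not afterwards.
- **Knob:** the spring began to resist at the height expected for fully home (3.9 N). The knob's white line and the dial's line lined up in the last picture.
- **Shaft:** the force rose to 7.8 N and then to 22 N at a hard stop about 10 mm down. A 9 N sideways load remained at the end.
- **Other things on the bench:** I did not touch any of them, but I did not measure their positions again at the end.

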